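# Load two embossing plates into a spring-fed magazine

## Robot

A 7-joint arm with a two-finger parallel gripper is mounted at the origin on the work surface. World frame = base frame: x ahead of the robot, y to its left, z up, the work surface at z = 0. Lengths are in m, angles in rad, forces in N, time in s.
With the tool pointing down it reaches from about 0.35 to 0.9 m from the base axis. Payload 7.2 kg.
Tool frame: the origin (TCP) lies at the very end of the fingers, on their centre line; the grasp point (between the pads) lies 19 mm behind it (r.pinch_z is the z of the grasp point in the tool frame, in m); z points along the fingers, y is the direction in which the jaws open and shut (so a half turn about z gives the same grasp; the last joint's range is limited). The gripper opens to 85 mm and grips with 20 to 120 N. Pads are 22 mm wide; open, the fingers measure 114 mm over their backs; the gripper's body (76 mm by 85 mm) begins 54 mm behind the grasp point. The pads swing forward as they close: fully open they stand 13 mm farther back than shut.
Start: joints at [-1.246, 0.411, -0.013, 1.596, 0.006, 1.134, -0.082], TCP at [0.239, 0.577, 0.204] pointing down, gripper open.
Joint ranges: [-2.95, 2.95], [-0.29, 1.99], [-1.47, 1.44], [0.14, 2.54], [-1.03, 4.17], [0.13, 1.85], [-2.86, 2.86]. Speed limits (rad/s): [2.39, 2.39, 3.01, 3.01, 3.14, 3.14, 3.14].

## Interface

Orientations are given as a unit quaternion [x, y, z, w].
In Python, from station import r gives the robot as it stands. The module is installed in compiled form; this text tells all that it offers.
- The arm moves only by the tool send_rows, never from a script. Its argument "series" is a list that holds one entry, the list of rows, each a list of 5 numbers: the opening, from -1 (shut) to 1 (fully open), then the shift along the tool's x, y, z in mm, then the turn about the tool's z in rad. A call has 1 to 20 rows; each row shifts and turns the pose as measured when the row begins, along the tool's axes as they then stand; what a row does not reach is not made up. A row lasts 1/8 s, in which the tool goes at most 62.5 mm and 10.7 degrees, less where a joint would pass 70% of its speed; a pose out of reach is approached as far as the arm can. A call with a gripper value outside its range is refused whole. The fingers move at their own pace and stop on an object; "squeeze" is the grip in N (left out, the last holds). Time passes only in rows, so rows that do not move let the fingers close. It gives the time, the measured TCP pose, the force and the opening at its end, in the units of the state.
- r.get_state(): the state, without advancing time (a new reading comes with each control period).
- r.read_camera(name): name is "scene" or "top" or "wrist"; returns a dict with "pixels" (480x640x3 uint8, red, green, blue), "K" (3x3 intrinsics, pixels), "R" (3x3) and "t" (3): a world point X has camera coordinates R X + t; the wrist camera has in their place "T_tool_cam" (4x4, takes a point from camera to tool coordinates, whose origin is the TCP and whose axes are the flange's). Camera axes: x right, y down, z forward; pixel columns grow to the right and rows downward; lengths in m; the calibration is good to about 2 mm. A picture is of the moment at which its call begins: read the wrist's pose just before it. There is no depth.
- r.job_done(): hands the job in, once; it reports no verdict.
The state is a dict: "clock": time; "qpos": joint angles; "joint_velocities": joint speeds; "joint_torque": joint torques, N m; "eef_pos": TCP position; "tcp_rot": TCP orientation; "wrist_force": force on the tool from outside, world axes, zero at the start; "ft_torque": the same for the moment, N m; "opening": finger opening in m.
Only numpy, scipy, OpenCV 4.12 (cv2) and the standard library are available. Lean on these libraries where they do the work, as an engineer would, in place of code of your own. Each camera call takes 0.05 s, during which the arm holds its last target.

## Task

Load the two narrow aluminium plates into the tilted spring magazine, one on top of the other: press each down on the spring follower, in front of the two steel lips, and slide it back underneath them fully home against the end stop, so that the lips hold both plates flat in the stack when you let go. The stop is set somewhere else each time, so slide gently until the plate meets it, without forcing anything. Please leave the wide plate, the jar and the mallet where they are.

Things in the scene. Friction and masses are not known exactly. Their poses are not given: they have to be found in the camera images.
- plate_a: One of the two plates to load (either may go first): plain bare-aluminium plate, 100 x 50 x 12 mm (its x, y, z), square-ended, edges rounded 1.5 mm, about 0.16 kg; lies flat on the table. Origin at the centre of the block (6 mm above the table); x along its 100 mm length, y along its width.
- plate_b: The other plate to load, alike: plain bare-aluminium plate, 100 x 50 x 12 mm (its x, y, z), square-ended, edges rounded 1.5 mm, about 0.16 kg; lies flat on the table. Origin at the centre of the block (6 mm above the table); x along its 100 mm length, y along its width.
- plate_wide: A plate too wide for the magazine, to be left alone: plain bare-aluminium plate, 100 x 70 x 12 mm (its x, y, z), square-ended, edges rounded 1.5 mm, about 0.23 kg; lies flat on the table. Origin at the centre of the block (6 mm above the table); x along its 100 mm length, y along its width.
- magazine: Tilted grey magazine with open top, fixed on a 240 x 130 mm base. Frame tilted 30 deg: x uphill along it (roughly away from the robot), y across, z square to the follower, up and towards the robot. Origin on the centre line, level with the lips' undersides (z=0), 115 mm over the table. A home plate's centre: y=0, x between -9 and 19 mm (see feeler), z=-6 mm on top, -18 mm under another.
- lip_front (a point): Point midway between the front ends of the two steel lips: magazine x = -16 mm, y = z = 0. The lips (4 mm thick, over y = 18 to 33.5 mm each side) and side walls (55 mm apart) run downhill from here past the end stop. Ahead of here lips flare up and walls flare out, ending at x = -6 mm. Uphill of that the sides are open for fingers down to a bed at z = -62 mm. A plate must be pressed below z = 0 to pass.
- feeler (a joint): Sprung steel bar, 12 mm wide, in the face of the end stop (a wall across the low end). 0 = sticking out 6 mm uphill; 0.006 = flush, the plate's tail touches the stop: home. It takes 1 N. The stop is set by a screw and does not give: its face lies somewhere between magazine x = -59 and -31 mm, otherwise each time and not told, so push gently until the plate meets it. A plate stays where left.
- follower (a joint): Spring follower: dark steel strip 34 mm wide, 143 mm long (magazine x = -48 to 95 mm) that moves straight along magazine -z. 0 = up, at rest, its top at z = -2 mm; grows in m as pressed, at most 0.045. The springs push back with 5 N at 0 and 0.2 N more per mm. With one plate loaded it reads about 0.010, with two 0.022.
- dye_jar: Bystander: amber glass jar with black cap, 56 mm wide, 75 mm tall, upright; origin at the centre of its underside.
- mallet: Bystander: mallet 240 mm long with a black head, lying along its x, handle towards -x; origin under its middle.
Things that resemble listed ones, but are neither listed nor needed, are in the scene too. What is shaped like the plate_b but purple or red is not meant.

How it is judged:
By the outcome, as a careful person would: the job done as asked, in the order asked, and still so for the second after the job is handed in, with the robot touching nothing.
It also fails if it takes over 58 s, if anything falls off the work surface, if the arm or the gripper's body presses on something with over 40 N, if the wrist force passes 120 N, or if a joint passes its speed limit or range.

## Working session

There is one attempt and no reset: what is moved stays moved. The work goes in short steps, Python scripts to look and compute and a tool call to move; the robot and the scene stay as the last step left them, time stands still between calls to the robot, and variables do not carry over. Pictures are saved under pics/ and viewed, and the job is handed in when it is done.

Besides the shell and the picture viewer there is one more tool, called after "Emit:" by a JSON object that holds its "fn" and its "kwargs". send_rows: Moves the arm, as the interface text tells. Its arguments: {"type":"object","properties":{"series":{"type":"array","items":{"type":"array","items":{"type":"array","items":{"type":"number"}}}},"squeeze":{"type":"number"}},"required":["series"]}

```bash
mkdir -p pics; cat > h.py <<'E'
import numpy as np,cv2
from scipy.spatial.transform import Rotation as Ro
from station import r
def snap(n,f):
    s=r.get_state(); c=r.read_camera(n); cv2.imwrite('pics/'+f,c['pixels'][:,:,::-1]); return s,c
def cam(n):
    c=r.read_camera(n); return c
def ray(c,u,v,z,s=None):
    # world point at height z
    if 'R' in c: R=np.array(c['R']).T; o=-R@np.array(c['t'])
    else:
        T=np.array(c['T_tool_cam']); Rt=Ro.from_quat(s['tcp_rot']).as_matrix()
        R=Rt@T[:3,:3]; o=Rt@T[:3,3]+np.array(s['eef_pos'])
    d=R@np.linalg.inv(np.array(c['K']))@np.array([u,v,1.]); return o+d*(z-o[2])/d[2]
def proj(c,X,s=None):
    X=np.array(X,float)
    if 'R' in c: p=np.array(c['R'])@X+np.array(c['t'])
    else:
        T=np.array(c['T_tool_cam']); Rt=Ro.from_quat(s['tcp_rot']).as_matrix()
        p=T[:3,:3].T@(Rt.T@(X-np.array(s['eef_pos']))-T[:3,3])
    p=np.array(c['K'])@p; return p[:2]/p[2]
E
python3 - <<'E'
from h import *
s,c=snap('top','t0.png'); print(s); print(c['K'],c['R'],c['t'])
s,c=snap('scene','s0.png');print(c['R'],c['t'])
s,c=snap('wrist','w0.png'); print(c['T_tool_cam'],c['K'],r.pinch_z)
E
```

```text
{'clock': 0.0, 'qpos': array([-1.24623327,  0.41191051, -0.0127034 ,  1.59708272,  0.00560411,
        1.13429932, -0.08220175]), 'joint_velocities': array([ 1.73969639e-03, -9.69941965e-05, -4.77635171e-04,  1.41090110e-03,
        9.50332446e-04,  1.08846798e-03,  1.71013612e-03]), 'joint_torque': array([ 3.17601198e-04, -6.00623274e+01,  6.82405271e-01, -2.99422324e+01,
        1.38512286e-02,  1.04459652e-02, -5.34198691e-06]), 'eef_pos': array([0.23904807, 0.57686979, 0.20323072]), 'tcp_rot': array([ 1.95113326e-01,  9.80780351e-01, -8.26063224e-04, -1.00323275e-04]), 'wrist_force': array([-0.31878307,  0.16275177, -0.12335647]), 'ft_torque': array([-0.04673171, -0.03219038,  0.0237494 ]), 'opening': 0.08533372298948542}
[[440.39701112   0.         315.49103391]
 [  0.         440.39701112 242.0581438 ]
 [  0.           0.           1.        ]] [[-0.00364241 -0.99998084 -0.00500429]
 [-0.98730296  0.00439086 -0.15878789]
 [ 0.15880682  0.00436238 -0.98730004]] [-0.0550715   0.68069717  0.98433047]
[[-0.63912294  0.76910187  0.00204584]
 [ 0.58721845  0.48969237 -0.64449661]
 [-0.49668538 -0.41071122 -0.76460443]] [ 0.4395348  -0.30651163  1.48172286]
[[-8.29117754e-05 -9.54843836e-01 -2.97108130e-01  7.54762975e-02]
 [ 9.99999747e-01  1.30883680e-04 -6.99695526e-04  3.92828238e-05]
 [ 7.06986565e-04 -2.97108113e-01  9.54843584e-01 -1.69665658e-01]
 [ 0.00000000e+00  0.00000000e+00  0.00000000e+00  1.00000000e+00]] [[411.39601098   0.         317.96083897]
 [  0.         411.39601098 245.13505466]
 [  0.           0.           1.        ]] -0.0187
```

View pics/t0.png

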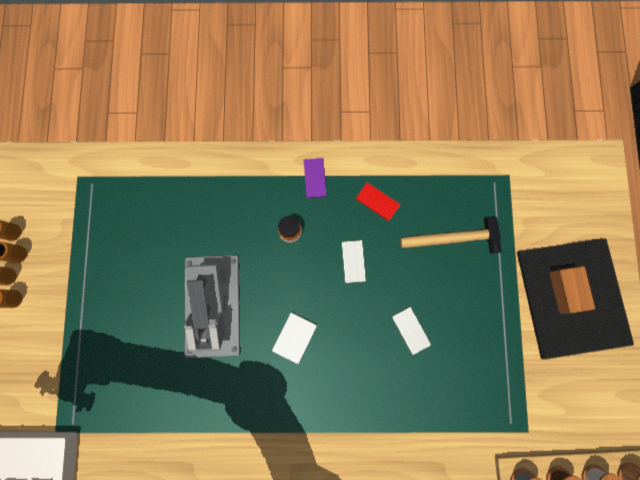

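View pics/s0.png

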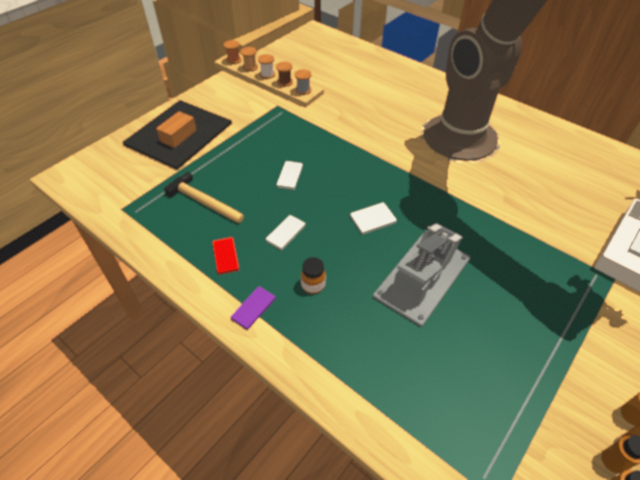

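View pics/w0.png

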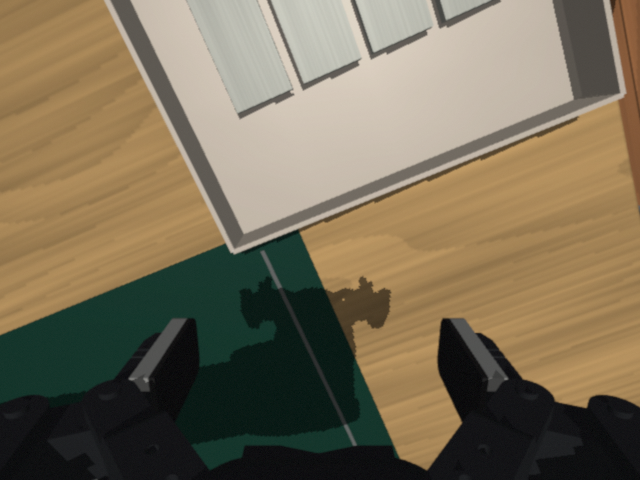

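```bash
python3 - <<'E'
from h import *
s=r.get_state()
c=cam('top'); im=c['pixels']
hsv=cv2.cvtColor(im,cv2.COLOR_RGB2HSV)
m=((hsv[...,2]>200)&(hsv[...,1]<40)).astype('u1')
m[:180]=0;m[430:]=0;m[:,:230]=0;m[:,520:]=0
for k in cv2.findContours(m,0,1)[0]:
    if cv2.contourArea(k)<100: continue
    b=cv2.boxPoints(cv2.minAreaRect(k)); P=np.array([ray(c,u,v,.010) for u,v in b])
    ctr=P.mean(0); e1=P[1]-P[0];e2=P[2]-P[1]
    e=max((e1,e2),key=np.linalg.norm)
    print(b.mean(0),ctr,np.linalg.norm(e1),np.linalg.norm(e2),np.degrees(np.arctan2(e[1],e[0])))
for u,v in [(186,257),(239,257),(239,356),(186,356)]: print('base',ray(c,u,v,.01))
for n,b,f in (('top',(170,240,250,370),'c1.png'),('scene',(360,210,490,340),'c2.png')):
    i=cam(n)['pixels'][b[1]:b[3],b[0]:b[2]]
    cv2.imwrite('pics/'+f,cv2.resize(i[:,:,::-1],None,fx=4.5,fy=4.5,interpolation=cv2.INTER_CUBIC))
i=im[220:370,260:450]; cv2.imwrite('pics/c3.png',cv2.resize(i[:,:,::-1],None,fx=4,fy=4,interpolation=2))
E
```

```text
[294.00003 338.00003] [ 0.45711854 -0.00576555  0.01      ] 0.09817323986802183 0.06841254076799894 -26.66272980078497
[411.28976 330.61465] [ 0.47337961 -0.28477441  0.01      ] 0.0496160606442083 0.09960703397331017 -152.88613527380744
[353.3377  261.38373] [ 0.63974036 -0.14984566  0.01      ] 0.049046131531563696 0.09874369500595692 -176.2520159109922
base [0.65191492 0.25980506 0.01      ]
base [0.65135937 0.12982313 0.01      ]
base [0.41559858 0.12417458 0.01      ]
base [0.41599656 0.24963507 0.01      ]
```

View pics/c1.png

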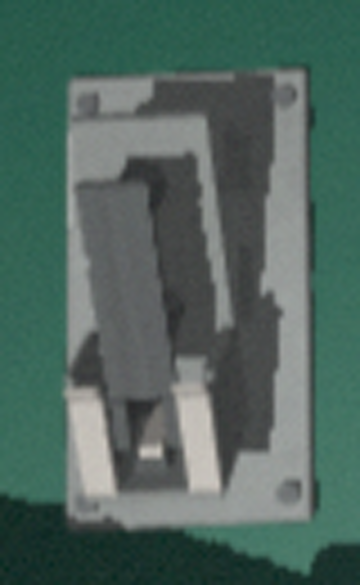

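View pics/c2.png

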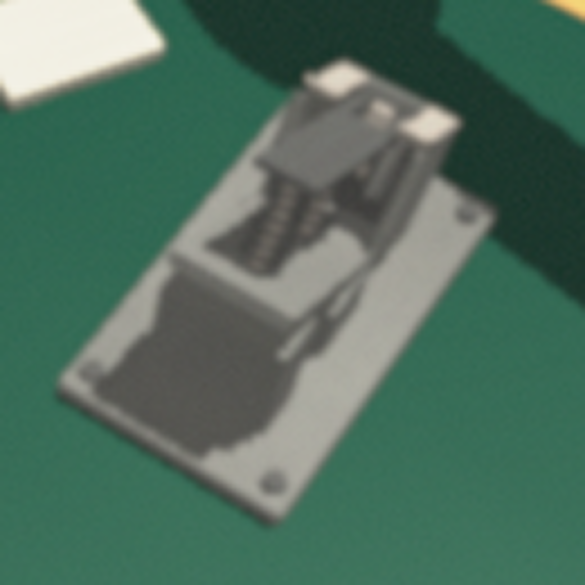

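View pics/c3.png

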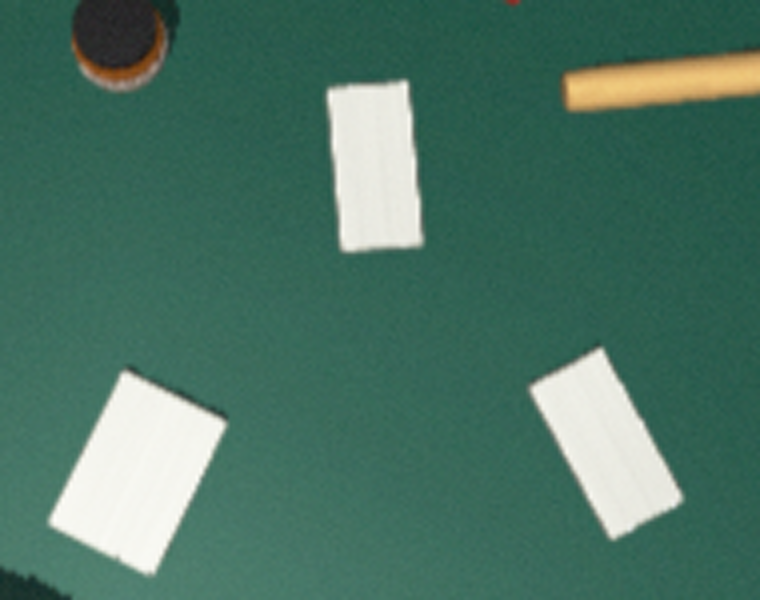

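```bash
cat >> h.py <<'E'
def mag(p,X):
    ox,oy,yaw=p; cy,sy=np.cos(yaw),np.sin(yaw); a=np.radians(30)
    ex=np.array([np.cos(a)*cy,np.cos(a)*sy,np.sin(a)]); ey=np.array([-sy,cy,0]); ez=np.cross(ex,ey)
    X=np.array(X,float)/1000; return np.array([ox,oy,.115])+X[...,0:1]*ex+X[...,1:2]*ey+X[...,2:3]*ez
E
python3 - <<'E'
from h import *
from scipy.optimize import least_squares
c=cam('top')
P=[((77,185),(95,17,-2)),((143,178),(95,-17,-2)),((103,392),(-16,0,-2))][:2]
# base corners -> yaw/centreline handled separately
def f(p):
    e=[]
    for (u,v),X in P: e+=list(proj(c,mag(p,X))-np.array([170+u/4.5,240+v/4.5]))
    e.append((p[2]-np.radians(2.0))*30)
    return e
s=least_squares(f,[.5,.19,.03]); p=s.x; print(p,np.degrees(p[2]),s.fun)
i=c['pixels'][240:370,170:250,::-1]; i=cv2.resize(i,None,fx=4.5,fy=4.5,interpolation=2)
def dr(Xs,col):
    q=np.array([(proj(c,mag(p,X))-[170,240])*4.5 for X in Xs]).astype(int); cv2.polylines(i,[q],True,col,1)
dr([(95,17,-2),(95,-17,-2),(-48,-17,-2),(-48,17,-2)],(0,0,255))
for sg in(1,-1): dr([(-16,18*sg,4),(-16,33.5*sg,4),(-59,33.5*sg,4),(-59,18*sg,4)],(0,255,0))
cv2.imwrite('pics/o1.png',i)
E
```

```text
[0.50035792 0.19111754 0.04219924] 2.417838262406548 [-0.80879578 -0.40342052  0.80871955  0.39881441  0.2187796 ]
```

View pics/o1.png

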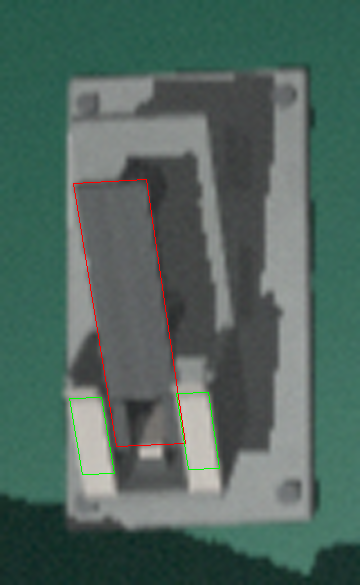

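```bash
cat >> h.py <<'E'
MAGP=[0.5004,0.1911,0.0422]
def plan(tgt,yaw,n,s=None):
    "tgt m, yaw rad of tool x axis in world; n rows"
    s=s or r.get_state(); p=np.array(s['eef_pos']); R=Ro.from_quat(s['tcp_rot']).as_matrix()
    y0=np.arctan2(R[1,0],R[0,0]); dy=(yaw-y0+np.pi)%(2*np.pi)-np.pi
    print('pos',p.round(4),'yaw',np.degrees(y0).round(2),'F',np.round(s['wrist_force'],1),'op',round(s['opening'],4),'t',round(s['clock'],2),'tilt',R[:,2].round(3))
    d=(np.array(tgt)-p)*1000/n
    for k in range(n):
        y=y0+dy*k/n; X=np.array([np.cos(y),np.sin(y),0]); Y=np.array([np.sin(y),-np.cos(y),0])
        print([round(float(d@X),1),round(float(d@Y),1),round(float(-d[2]),1),round(float(-dy/n),3)])
E
python3 - <<'E'
from h import *
y=np.radians(3.75); u=np.array([np.cos(y),np.sin(y)])
g=np.array([.6397,-.1498])+.014*u; print(g)
plan([*g,.15],y+np.pi,17)
E
```

```text
[ 0.65367002 -0.14888436]
pos [0.2392 0.5773 0.2039] yaw 157.5 F [ 0.2 -0.6  0.1] op 0.0852 t 0.35 tilt [-0. -0. -1.]
[-38.9, -30.1, 3.2, -0.027]
[-38.0, -31.2, 3.2, -0.027]
[-37.2, -32.2, 3.2, -0.027]
[-36.3, -33.2, 3.2, -0.027]
[-35.4, -34.1, 3.2, -0.027]
[-34.5, -35.1, 3.2, -0.027]
[-33.5, -36.0, 3.2, -0.027]
[-32.5, -36.9, 3.2, -0.027]
[-31.5, -37.8, 3.2, -0.027]
[-30.5, -38.6, 3.2, -0.027]
[-29.4, -39.4, 3.2, -0.027]
[-28.4, -40.2, 3.2, -0.027]
[-27.3, -40.9, 3.2, -0.027]
[-26.2, -41.6, 3.2, -0.027]
[-25.0, -42.3, 3.2, -0.027]
[-23.9, -43.0, 3.2, -0.027]
[-22.7, -43.6, 3.2, -0.027]
```

Emit:
{"fn": "send_rows", "kwargs": {"series": [[[1, -39, -30, -4, -0.027], [1, -38, -31, -4, -0.027], [1, -37, -32, 0, -0.027], [1, -36, -33, 0, -0.027], [1, -35, -34, 0, -0.027], [1, -34.5, -35, 0, -0.027], [1, -33.5, -36, 0, -0.027], [1, -32.5, -37, 0, -0.027], [1, -31.5, -38, 0, -0.027], [1, -30.5, -38.5, 0, -0.027], [1, -29.5, -39.5, 4, -0.027], [1, -28.5, -40, 10, -0.027], [1, -27, -41, 10, -0.027], [1, -26, -41.5, 10, -0.027], [1, -25, -42, 10, -0.027], [1, -24, -43, 10, -0.027]]]}}

```text
clock: 2.35
eef_pos: [0.6472, -0.1167, 0.1583]
tcp_rot: [-0.032, 0.999, 0.003, 0.004]
wrist_force: [0.3, 0.5, -0.6]
opening: 0.0855
```

```bash
python3 - <<'E'
from h import *
s,c=snap('wrist','w1.png')
plan([.65367,-.14888,.1],np.radians(183.75),4,s)
E
```

```text
pos [ 0.6472 -0.1167  0.1583] yaw -176.34 F [ 0.3  0.5 -0.6] op 0.0855 t 2.35 tilt [ 0.007  0.006 -1.   ]
[-1.1, -8.1, 14.6, -0.0]
[-1.1, -8.1, 14.6, -0.0]
[-1.1, -8.1, 14.6, -0.0]
[-1.1, -8.1, 14.6, -0.0]
```

View pics/w1.png

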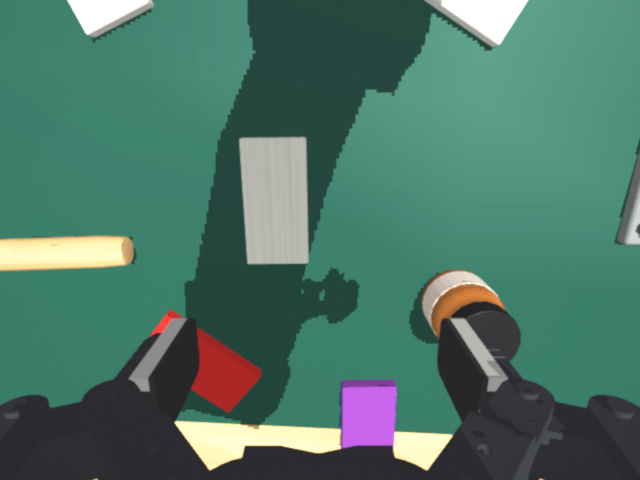

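```bash
python3 - <<'E'
from h import *
s=r.get_state(); c=r.read_camera('wrist')
P=np.array([ray(c,u,v,.012,s) for u,v in [(240,138),(306,137),(308,263),(247,264)]]);print(P.round(4),P.mean(0).round(4))
d=(P[3]+P[2]-P[0]-P[1]); y=np.arctan2(d[1],d[0]); print(np.degrees(y))
u=np.array([np.cos(y),np.sin(y)]); g=P.mean(0)[:2]+.014*u
print('jar',ray(c,475,335,.075,s))
plan([*g,.06],y+np.pi,5,s)
E
```

```text
[[ 0.5919 -0.1863  0.012 ]
 [ 0.5883 -0.1376  0.012 ]
 [ 0.6872 -0.131   0.012 ]
 [ 0.691  -0.1804  0.012 ]] [ 0.6396 -0.1588  0.012 ]
3.5935259517224813
jar [ 0.70974603 -0.01339473  0.075     ]
pos [ 0.6483 -0.1248  0.1567] yaw -176.61 F [ 1.5 -5.7  0.1] op 0.0855 t 2.4 tilt [ 0.007  0.    -1.   ]
[-0.7, -6.7, 19.3, -0.001]
[-0.7, -6.7, 19.3, -0.001]
[-0.7, -6.7, 19.3, -0.001]
[-0.7, -6.7, 19.3, -0.001]
[-0.6, -6.7, 19.3, -0.001]
```

```bash
python3 - <<'E'
from h import *
y=np.radians(3.65);u=np.array([np.cos(y),np.sin(y)]); g=np.array([.639,-.1502])+.014*u
plan([*g,.04],y+np.pi,5)
E
```

```text
pos [ 0.6468 -0.1225  0.157 ] yaw -176.77 F [-0.1 -0.8  0.5] op 0.0852 t 2.45 tilt [ 0.006  0.001 -1.   ]
[-0.9, -5.4, 23.4, -0.001]
[-0.9, -5.4, 23.4, -0.001]
[-0.9, -5.4, 23.4, -0.001]
[-0.9, -5.4, 23.4, -0.001]
[-0.9, -5.4, 23.4, -0.001]
```

Emit:
{"fn": "send_rows", "kwargs": {"series": [[[1, -1, -9, 20, 0], [1, -1, -9, 22, 0], [1, -1, -9, 22, 0], [1, -1, 0, 22, 0], [1, 0, 0, 22, 0], [1, 0, 0, 10, 0], [1, 0, 0, 0, 0]]]}}

```text
clock: 3.32
eef_pos: [0.6499, -0.1458, 0.0293]
tcp_rot: [-0.03, 1.0, 0.002, 0.001]
wrist_force: [-0.1, 0.0, 0.6]
opening: 0.0854
```

```bash
python3 - <<'E'
from h import *
y=np.radians(3.65);u=np.array([np.cos(y),np.sin(y)]); g=np.array([.639,-.1502])+.014*u
s,c=snap('wrist','w2.png')
plan([*g,.0],y+np.pi,1,s)
E
```

```text
pos [ 0.6499 -0.1458  0.0293] yaw -176.51 F [-0.1  0.   0.6] op 0.0854 t 3.33 tilt [ 0.001  0.004 -1.   ]
[-2.9, -3.7, 29.3, -0.003]
```

View pics/w2.png

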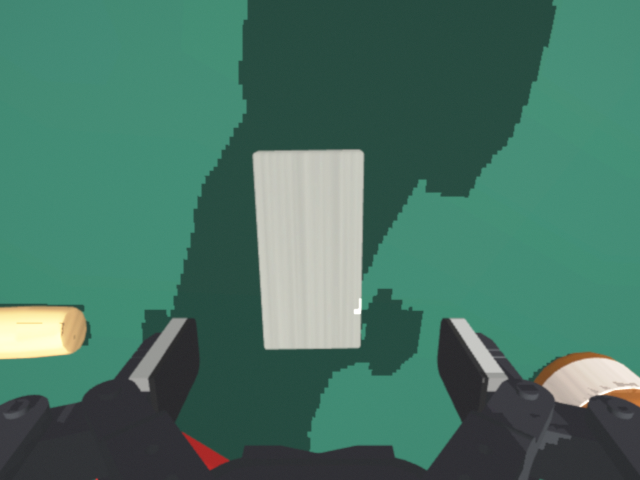

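```bash
python3 - <<'E'
from h import *
s=r.get_state(); c=r.read_camera('wrist'); 
P=np.array([ray(c,u,v,.012,s) for u,v in [(254,152),(363,150),(361,348),(265,349)]]);print(P.mean(0).round(4))
d=(P[3]+P[2]-P[0]-P[1]); y=np.arctan2(d[1],d[0]); print(np.degrees(y))
u=np.array([np.cos(y),np.sin(y)]); plan([*(P.mean(0)[:2]+.014*u),0],y+np.pi,1,s)
E
```

```text
[ 0.6393 -0.1501  0.012 ]
4.436016688697328
pos [ 0.6502 -0.1459  0.0299] yaw -176.51 F [0.4 1.1 0. ] op 0.0855 t 3.38 tilt [ 0.002  0.004 -1.   ]
[-2.9, -3.3, 29.9, -0.016]
```

Emit:
{"fn": "send_rows", "kwargs": {"series": [[[1, -3, -3, 8, 0], [1, 0, 0, 8, 0], [1, 0, 0, 8, 0], [1, 0, 0, 5, 0], [1, 0, 0, 1, 0]]]}}

```text
clock: 4.05
eef_pos: [0.6555, -0.1493, 0.0003]
tcp_rot: [-0.03, 1.0, 0.002, 0.003]
wrist_force: [0.4, 0.2, 0.3]
opening: 0.0855
```

```bash
python3 - <<'E'
from h import *
s,c=snap('wrist','w3.png')
plan([.6533,-.149,0],np.radians(183.9),1,s)
E
```

```text
pos [ 6.555e-01 -1.493e-01  3.000e-04] yaw -176.51 F [0.4 0.2 0.3] op 0.0855 t 4.05 tilt [ 0.006  0.003 -1.   ]
[2.2, 0.4, 0.3, -0.007]
```

View pics/w3.png

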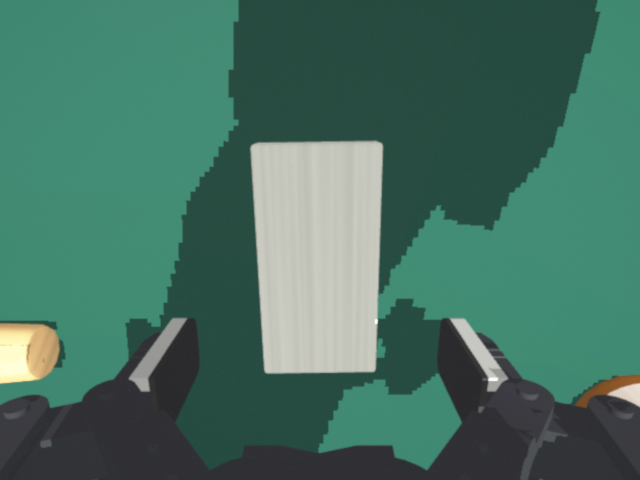

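Emit:
{"fn": "send_rows", "kwargs": {"series": [[[-1, 0, 0, 0, 0], [-1, 0, 0, 0, 0], [-1, 0, 0, 0, 0], [-1, 0, 0, 0, 0], [-1, 0, 0, 0, 0]]], "squeeze": 20}}

```text
clock: 4.72
eef_pos: [0.6561, -0.1493, 0.0012]
tcp_rot: [-0.03, 1.0, 0.002, 0.004]
wrist_force: [-0.2, 0.3, -0.1]
opening: 0.0001
```

```bash
python3 - <<'E'
from h import *
s,c=snap('wrist','w4.png')
plan([.6533,-.149,0],np.radians(183.9),1,s)
E
```

```text
pos [ 0.6561 -0.1493  0.0012] yaw -176.51 F [-0.2  0.3 -0.1] op 0.0001 t 4.72 tilt [ 0.008  0.003 -1.   ]
[2.8, 0.5, 1.2, -0.007]
```

View pics/w4.png

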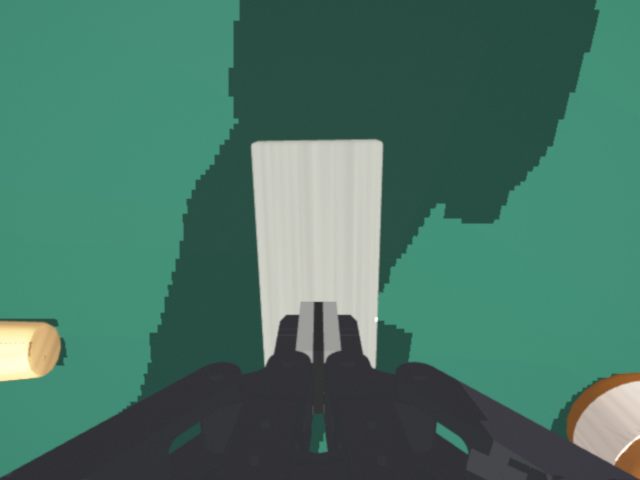

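```bash
python3 - <<'E'
from h import *
s=r.get_state(); c=r.read_camera('wrist'); s['eef_pos']=np.array([.6555,-.1493,.0003])
for z in (.012,.006,0,-.006):
  P=np.array([ray(c,u,v,z,s) for u,v in [(252,145),(382,143),(376,372),(265,373)]]);print(z,np.linalg.norm(P[1]-P[0]),np.linalg.norm(P[3]-P[2]),np.linalg.norm(P[3]-P[0]),P.mean(0))
T=np.array(c['T_tool_cam'])
for z in (0,-.0187): print(proj(c,np.array(s['eef_pos'])+[0,0,-z],s))
q,cs=snap('scene','s1.png'); print(proj(cs,s['eef_pos']))
x=(160,120,460,345); i=cs['pixels'][150:300,220:420]; cv2.imwrite('pics/s1c.png',cv2.resize(i[:,:,::-1],None,fx=4,fy=4,interpolation=2))
E
```

```text
0.012 0.0484101118754424 0.04946191066662639 0.09897801022787786 [ 0.63899763 -0.15015066  0.012     ]
0.006 0.05025574123955837 0.05134763972601151 0.10275153429137013 [ 0.64128891 -0.14998707  0.006     ]
0 0.05210137060367432 0.05323336878539659 0.10652505835486253 [ 6.43580186e-01 -1.49823486e-01  6.93889390e-18]
-0.006 0.05394699996779026 0.05511909784478171 0.11029858241835493 [ 0.64587147 -0.1496599  -0.006     ]
[318.41988816 293.61481199]
[318.542029   312.83828189]
[281.77295355 237.31296149]
```

View pics/s1c.png

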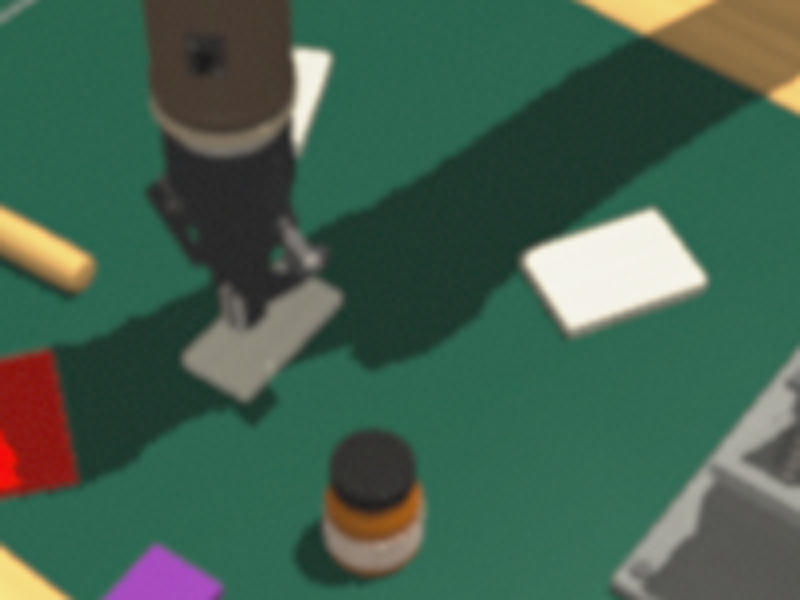

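Emit:
{"fn": "send_rows", "kwargs": {"series": [[[-1, 0, 0, -12, 0], [-1, 0, 0, -12, 0], [-1, 0, 0, -12, 0]]]}}

```text
clock: 5.25
eef_pos: [0.6554, -0.1494, 0.039]
tcp_rot: [-0.03, 1.0, 0.002, 0.003]
wrist_force: [-0.3, 0.6, 0.3]
opening: 0.0005
```

```bash
python3 - <<'E'
from h import *
s,c=snap('wrist','w5.png')
plan([.6533,-.149,0],np.radians(183.9),1,s)
q,cs=snap('scene','s2.png'); print(proj(cs,s['eef_pos']),proj(cs,s['eef_pos']+np.array([0,0,.02])))
i=cs['pixels'][180:260,240:320]; cv2.imwrite('pics/s2c.png',cv2.resize(i[:,:,::-1],None,fx=7,fy=7,interpolation=2))
E
```

```text
pos [ 0.6554 -0.1494  0.039 ] yaw -176.52 F [-0.3  0.6  0.3] op 0.0005 t 5.25 tilt [ 0.006  0.003 -1.   ]
[2.1, 0.6, 39.0, -0.007]
[280.87514816 227.30951423] [280.39877173 221.96482507]
```

View pics/w5.png

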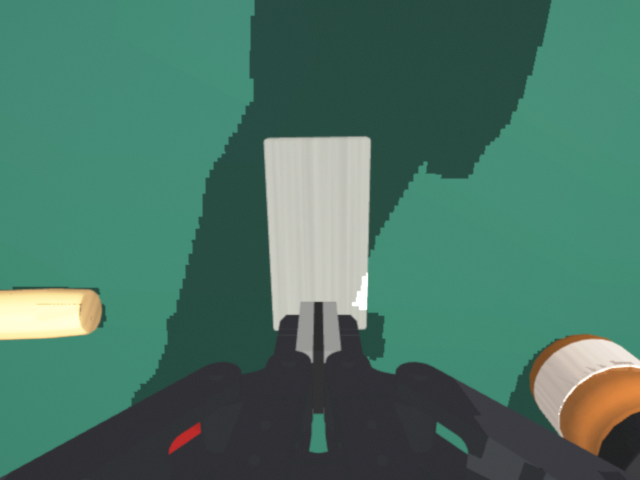

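View pics/s2c.png

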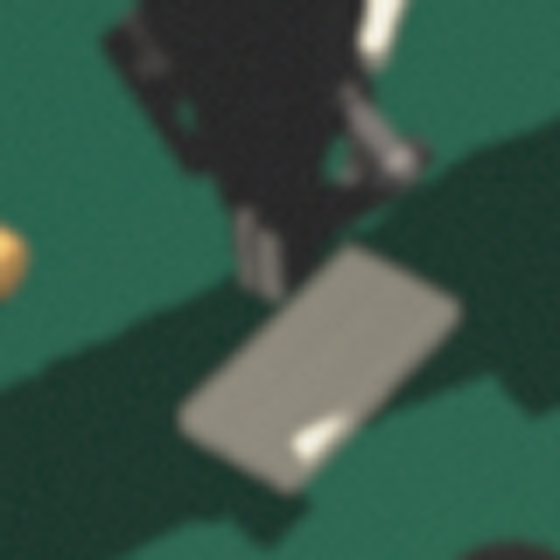

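Emit:
{"fn": "send_rows", "kwargs": {"series": [[[1, 2, 0, 0, 0], [1, 0, 0, 0, 0], [1, 0, 0, 0, 0], [1, 0, 0, 6, 0], [1, 0, 0, 12, 0], [1, 0, 0, 12, 0], [1, 0, 0, 8, 0], [1, 0, 0, 7, 0], [1, 0, 0, 3, 0]]]}}

```text
clock: 6.48
eef_pos: [0.6533, -0.1493, -0.0135]
tcp_rot: [-0.03, 1.0, 0.002, 0.003]
wrist_force: [0.8, -0.4, 0.3]
opening: 0.0858
```

```bash
python3 - <<'E'
from h import *
plan([.6533,-.149,-.010],np.radians(183.9),1)
E
```

```text
pos [ 0.6533 -0.1493 -0.0135] yaw -176.51 F [ 0.8 -0.4  0.3] op 0.0858 t 6.47 tilt [ 0.006  0.003 -1.   ]
[-0.0, 0.3, -3.5, -0.007]
```

Emit:
{"fn": "send_rows", "kwargs": {"series": [[[1, 0, 0, -3.5, 0], [-1, 0, 0, 0, 0], [-1, 0, 0, 0, 0], [-1, 0, 0, 0, 0], [-1, 0, 0, 0, 0]]], "squeeze": 20}}

```text
clock: 7.1
eef_pos: [0.6541, -0.1495, -0.0086]
tcp_rot: [-0.03, 1.0, 0.001, 0.004]
wrist_force: [-0.6, 0.1, 0.6]
opening: 0.0124
```

```bash
python3 - <<'E'
from h import *
s,c=snap('wrist','w6.png')
plan([.6533,-.149,-.010],np.radians(183.9),1)
q,cs=snap('scene','s3.png')
i=cs['pixels'][180:260,240:320]; cv2.imwrite('pics/s3c.png',cv2.resize(i[:,:,::-1],None,fx=7,fy=7,interpolation=2))
E
```

```text
pos [ 0.6541 -0.1495 -0.0086] yaw -176.51 F [-0.2  0.5  0.5] op 0.0045 t 7.15 tilt [ 0.008  0.003 -1.   ]
[0.8, 0.6, 1.4, -0.007]
```

View pics/w6.png

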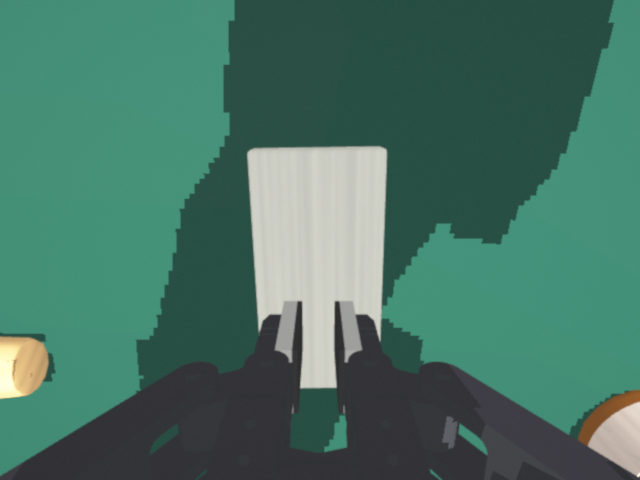

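View pics/s3c.png

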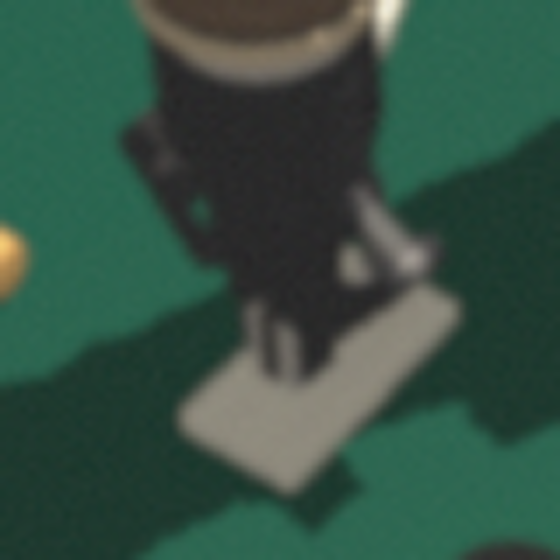

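Emit:
{"fn": "send_rows", "kwargs": {"series": [[[1, 0, 0, -6, 0], [1, 0, 0, 0, 0], [1, 0, 0, 0, 0], [1, 0, 0, 0, 0], [1, 0, 0, 6, 0], [1, 0, 0, 6, 0], [1, 0, 0, 4, 0], [1, 0, 0, 2, 0], [1, 0, 0, 0, 0]]]}}

```text
clock: 8.32
eef_pos: [0.6537, -0.1494, -0.0223]
tcp_rot: [-0.03, 1.0, 0.002, 0.003]
wrist_force: [-0.2, 1.3, 0.1]
opening: 0.0859
```

```bash
python3 - <<'E'
from h import *
plan([.6533,-.149,-.021],np.radians(183.9),1)
s,c=snap('scene','s4.png'); print(proj(c,s['eef_pos']))
i=c['pixels'][180:260,240:320]; cv2.imwrite('pics/s4c.png',cv2.resize(i[:,:,::-1],None,fx=7,fy=7,interpolation=2))
E
```

```text
pos [ 0.6537 -0.1494 -0.0223] yaw -176.52 F [-0.2  1.3  0.1] op 0.0859 t 8.32 tilt [ 0.006  0.003 -1.   ]
[0.3, 0.4, -1.3, -0.007]
[282.71798891 242.45376495]
```

View pics/s4c.png

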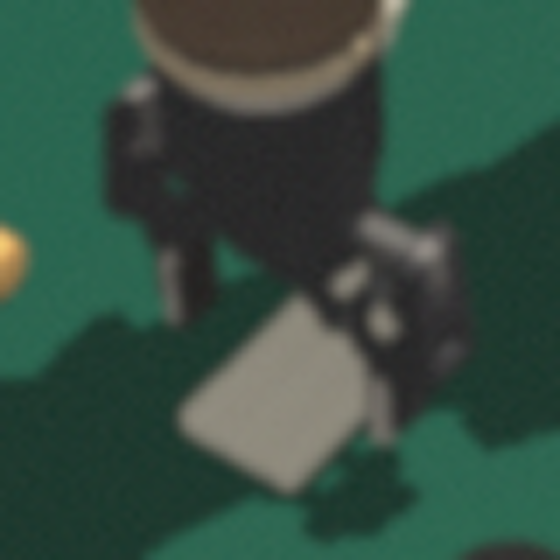

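Emit:
{"fn": "send_rows", "kwargs": {"series": [[[-1, 0, 0, 0, 0], [-1, 0, 0, 0, 0], [-1, 0, 0, 0, 0]]], "squeeze": 20}}

```text
clock: 8.75
eef_pos: [0.654, -0.1494, -0.0215]
tcp_rot: [-0.03, 1.0, 0.002, 0.004]
wrist_force: [-0.2, 0.8, 0.9]
opening: 0.049
```

```bash
python3 - <<'E'
from h import *
s,c=snap('wrist','w7.png')
plan([.6533,-.149,-.021],np.radians(183.9),1)
E
```

```text
pos [ 0.654  -0.1494 -0.0216] yaw -176.51 F [-1.5  0.1  1.1] op 0.0493 t 8.8 tilt [ 0.007  0.003 -1.   ]
[0.7, 0.4, -0.6, -0.007]
```

View pics/w7.png

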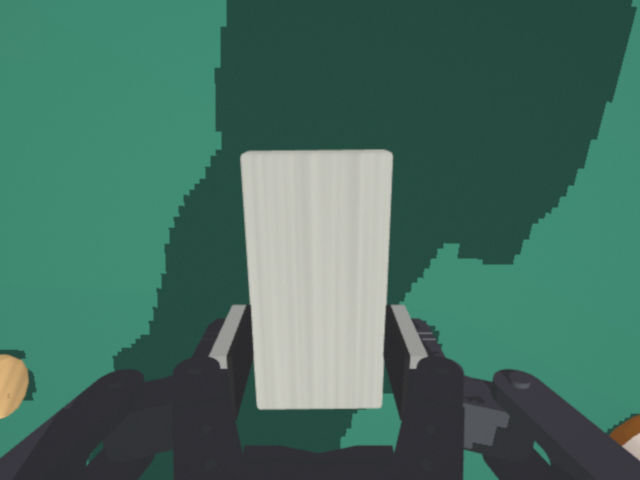

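```bash
python3 - <<'E'
from h import *
y=MAGP[2]+np.pi
for z in (35,0,-10): print(z,mag(MAGP,(65,0,z))-[0,0,.0276])
t=mag(MAGP,(65,0,35))-[0,0,.0276]
plan([.654,-.1494,.17],y,6); 
s=r.get_state(); s['eef_pos']=np.array([.654,-.1494,.17]); plan(t,y,10,s)
E
```

```text
35 [0.53915712 0.19273652 0.15021089]
0 [0.55664154 0.1934748  0.1199    ]
-10 [0.56163708 0.19368574 0.11123975]
pos [ 0.654  -0.1494 -0.0216] yaw -176.51 F [-1.5  0.1  1.1] op 0.0493 t 8.8 tilt [ 0.007  0.003 -1.   ]
[0.0, 0.0, -31.9, 0.003]
[0.0, 0.0, -31.9, 0.003]
[0.0, 0.0, -31.9, 0.003]
[0.0, 0.0, -31.9, 0.003]
[0.0, 0.0, -31.9, 0.003]
[0.0, 0.0, -31.9, 0.003]
pos [ 0.654  -0.1494  0.17  ] yaw -176.51 F [-1.5  0.1  1.1] op 0.0493 t 8.8 tilt [ 0.007  0.003 -1.   ]
[9.4, 34.8, 2.0, 0.002]
[9.4, 34.8, 2.0, 0.002]
[9.5, 34.8, 2.0, 0.002]
[9.6, 34.8, 2.0, 0.002]
[9.6, 34.8, 2.0, 0.002]
[9.7, 34.8, 2.0, 0.002]
[9.8, 34.7, 2.0, 0.002]
[9.8, 34.7, 2.0, 0.002]
[9.9, 34.7, 2.0, 0.002]
[10.0, 34.7, 2.0, 0.002]
```

Emit:
{"fn": "send_rows", "kwargs": {"series": [[[-1, 0, 0, 0, 0], [-1, 0, 0, -15, 0], [-1, 0, 0, -30, 0], [-1, 0, 0, -35, 0.003], [-1, 0, 0, -35, 0.003], [-1, 0, 0, -35, 0.003], [-1, 5, 15, -30, 0.003], [-1, 10, 35, -15, 0.003], [-1, 10, 35, 0, 0.003], [-1, 10, 35, 0, 0], [-1, 10, 35, 0, 0], [-1, 10, 35, 0, 0], [-1, 10, 35, 0, 0], [-1, 10, 35, 0, 0], [-1, 10, 35, 0, 0], [-1, 8, 30, 0, 0], [-1, 4, 15, 0, 0], [-1, 0, 0, 0, 0]]], "squeeze": 20}}

```text
clock: 11.05
eef_pos: [0.5383, 0.1924, 0.1935]
tcp_rot: [-0.018, 1.0, 0.002, 0.009]
wrist_force: [0.6, -0.2, -1.5]
opening: 0.0492
```

```bash
python3 - <<'E'
from h import *
s,c=snap('wrist','w8.png')
plan([.5566,.1935,.16],MAGP[2]+np.pi,2,s)
s2,c2=snap('scene','s5.png')
i=c2['pixels'][150:310,350:500]; cv2.imwrite('pics/s5c.png',cv2.resize(i[:,:,::-1],None,fx=4,fy=4,interpolation=2))
E
```

```text
pos [0.5383 0.1924 0.1935] yaw -177.9 F [ 0.6 -0.2 -1.5] op 0.0492 t 11.05 tilt [ 0.019  0.004 -1.   ]
[-9.2, 0.2, 16.8, -0.003]
[-9.2, 0.2, 16.8, -0.003]
```

View pics/w8.png

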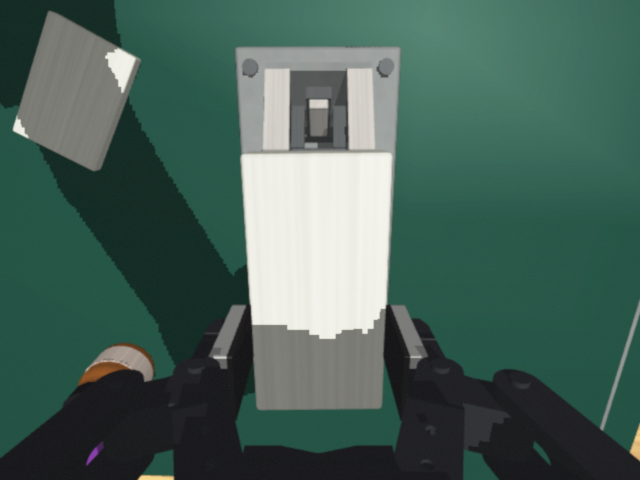

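View pics/s5c.png

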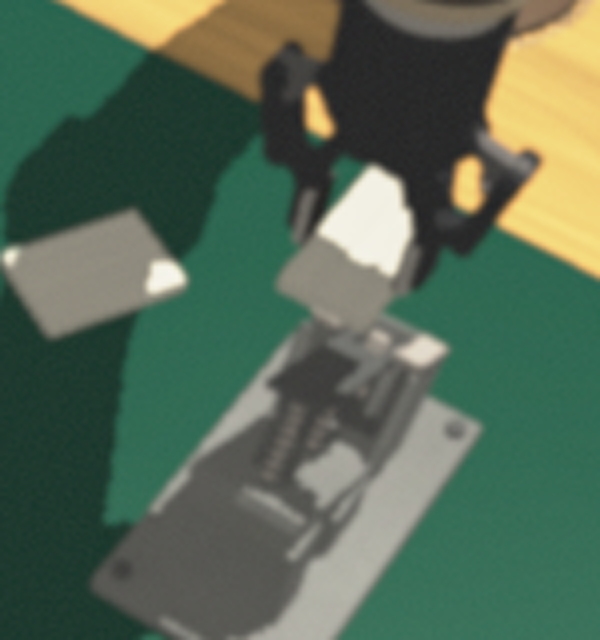

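Emit:
{"fn": "send_rows", "kwargs": {"series": [[[-1, -9, 0.5, 12, -0.002], [-1, -9, 0.5, 12, -0.002], [-1, 0, 0, 12, 0], [-1, 0, 0, 0, 0]]]}}

```text
clock: 11.65
eef_pos: [0.56, 0.1879, 0.154]
tcp_rot: [-0.016, 1.0, 0.0, 0.009]
wrist_force: [0.2, -0.5, -2.0]
opening: 0.049
```

```bash
python3 - <<'E'
from h import *
plan([.5566,.1930,.1199],MAGP[2]+np.pi,5)
E
```

```text
pos [0.56   0.1879 0.154 ] yaw -178.13 F [ 0.2 -0.5 -2. ] op 0.049 t 11.65 tilt [ 0.018  0.001 -1.   ]
[0.6, 1.0, 6.8, -0.002]
[0.6, 1.0, 6.8, -0.002]
[0.6, 1.0, 6.8, -0.002]
[0.6, 1.0, 6.8, -0.002]
[0.6, 1.0, 6.8, -0.002]
```

Emit:
{"fn": "send_rows", "kwargs": {"series": [[[-1, 3, 5, 0, -0.005], [-1, 0, 0, 0, 0]]]}}

```text
clock: 11.9
eef_pos: [0.5565, 0.1932, 0.1539]
tcp_rot: [-0.019, 1.0, 0.0, 0.009]
wrist_force: [0.4, 0.4, -2.0]
opening: 0.0491
```

```bash
python3 - <<'E'
from h import *
plan([.5566,.1935,.1199],MAGP[2]+np.pi,5)
E
```

```text
pos [0.5565 0.1932 0.1539] yaw -177.83 F [ 0.4  0.4 -2. ] op 0.0491 t 11.9 tilt [ 0.017  0.001 -1.   ]
[-0.0, 0.1, 6.8, -0.001]
[-0.0, 0.1, 6.8, -0.001]
[-0.0, 0.1, 6.8, -0.001]
[-0.0, 0.1, 6.8, -0.001]
[-0.0, 0.1, 6.8, -0.001]
```

Emit:
{"fn": "send_rows", "kwargs": {"series": [[[-1, 0, 0, 7, 0], [-1, 0, 0, 7, 0], [-1, 0, 0, 7, 0], [-1, 0, 0, 7, 0], [-1, 0, 0, 6, 0], [-1, 0, 0, 0, 0]]]}}

```text
clock: 12.65
eef_pos: [0.5587, 0.1941, 0.1202]
tcp_rot: [-0.019, 1.0, 0.001, 0.011]
wrist_force: [-2.4, -0.5, 4.6]
opening: 0.0488
```

```bash
python3 - <<'E'
from h import *
plan([.5566,.1935,.1199],MAGP[2]+np.pi,1)
s,c=snap('wrist','w9.png')
s2,c2=snap('scene','s6.png')
i=c2['pixels'][150:310,350:500]; cv2.imwrite('pics/s6c.png',cv2.resize(i[:,:,::-1],None,fx=4,fy=4,interpolation=2))
E
```

```text
pos [0.5587 0.1941 0.1202] yaw -177.8 F [-2.4 -0.5  4.6] op 0.0488 t 12.65 tilt [ 0.022  0.003 -1.   ]
[2.1, -0.5, 0.3, -0.004]
```

View pics/w9.png

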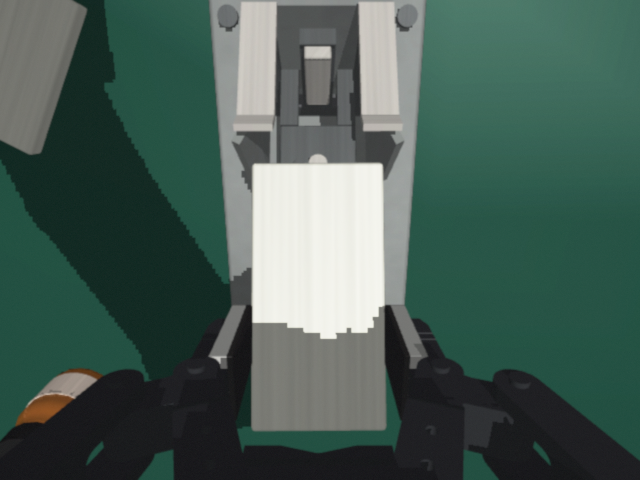

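View pics/s6c.png

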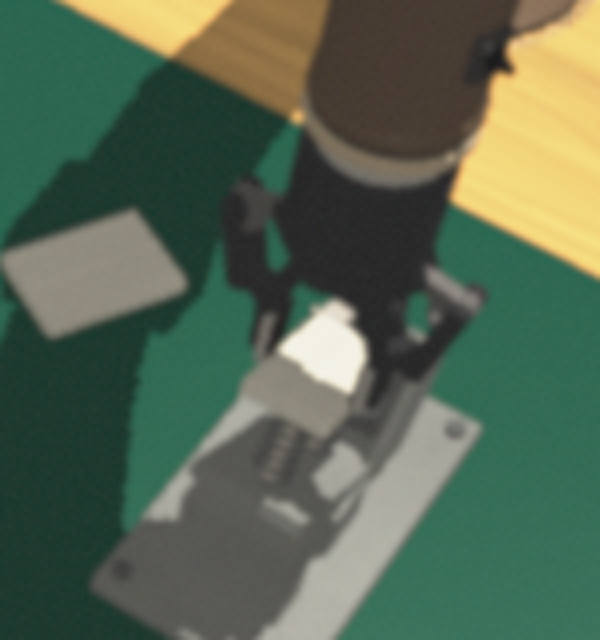

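Emit:
{"fn": "send_rows", "kwargs": {"series": [[[-1, -2.5, 0, 4.5, 0], [-1, -2.5, 0, 4.5, 0], [-1, -2.5, 0, 4.5, 0], [-1, -2.5, 0, 4.5, 0], [-1, 0, 0, 0, 0]]]}}

```text
clock: 13.38
eef_pos: [0.5676, 0.1944, 0.1012]
tcp_rot: [-0.02, 1.0, 0.001, 0.009]
wrist_force: [-4.0, -1.3, 6.5]
opening: 0.0492
```

```bash
cat >> h.py <<'E'
def magof(s,dz=.0276):
    a=np.array(s['eef_pos'])+[0,0,dz]; p=MAGP; o=mag(p,(0,0,0)); B=np.array([mag(p,v)-o for v in np.eye(3)*1000]); return (B@(a-o))*1000
def fmag(s):
    p=MAGP;o=mag(p,(0,0,0)); B=np.array([mag(p,v)-o for v in np.eye(3)*1000]); return B@np.array(s['wrist_force'])
def pnp(px):
    s=r.get_state(); c=r.read_camera('wrist')
    ob=np.array([(-50,25,0),(-50,-25,0),(50,-25,0),(50,25,0)],float)/1000
    ok,rv,tv=cv2.solvePnP(ob,np.array(px,float),np.array(c['K']),None)
    T=np.array(c['T_tool_cam']); Rt=Ro.from_quat(s['tcp_rot']).as_matrix()
    R=Rt@T[:3,:3]@cv2.Rodrigues(rv)[0]; t=Rt@(T[:3,:3]@tv[:,0]+T[:3,3])+np.array(s['eef_pos'])
    return R,t
E
python3 - <<'E'
from h import *
s,c=snap('wrist','w10.png'); print(magof(s).round(1),fmag(s).round(1))
plan([.5566,.1935,.1199],MAGP[2]+np.pi,1,s)
E
```

```text
[ 65.1   0.4 -21.7] [-0.2 -1.2  7.7]
pos [0.5676 0.1944 0.1012] yaw -177.76 F [-4.  -1.3  6.5] op 0.0492 t 13.38 tilt [ 0.018  0.002 -1.   ]
[11.0, -0.5, -18.7, -0.003]
```

View pics/w10.png

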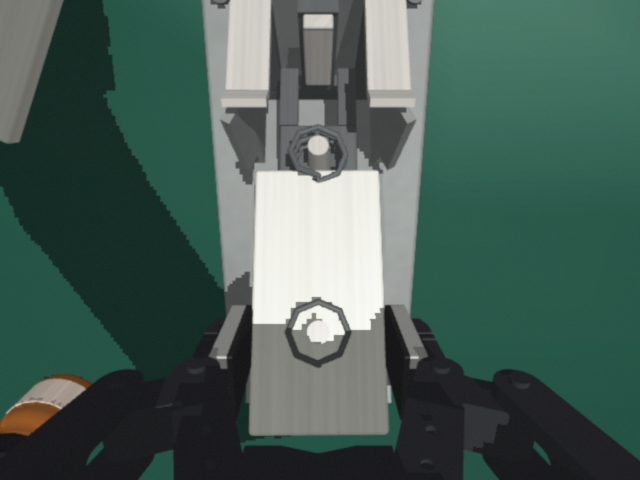

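```bash
cat > q.py <<'E'
from h import *
import sys
v=list(map(float,sys.argv[1:])); TL,TR,BR,BL=[v[i:i+2] for i in (0,2,4,6)]
R,t=pnp([TR,TL,BL,BR])  # tail y+, tail y-, front y-, front y+
print('elev',np.degrees(np.arcsin(R[2,0])),'yaw',np.degrees(np.arctan2(R[1,0],R[0,0])),'roll',np.degrees(R[2,1]))
p=MAGP;o=mag(p,(0,0,0)); B=np.array([mag(p,e)-o for e in np.eye(3)*1000])
print('top centre mag',(B@(t-o)*1000).round(1),'tail',(B@(t-.05*R[:,0]-o)*1000).round(1),'front',(B@(t+.05*R[:,0]-o)*1000).round(1))
E
python3 q.py 257 172 379 172 387 434 249 434
```

```text
elev 29.360505752413182 yaw 2.2198463967615436 roll 0.028305434328277188
top centre mag [ 54.2   0.3 -19.6] tail [  4.2   0.4 -19. ] front [ 1.042e+02  1.000e-01 -2.010e+01]
```

```bash
python3 - <<'E'
from h import *
s=r.get_state();c=r.read_camera('wrist')
for X in [(-16,33,4),(-6,30,4),(-16,33,0)]+[(x,0,z) for z in (0,-12) for x in (-70,-60,-50,-40,-30,-20)]: print(X,proj(c,mag(MAGP,X),s).round(0))
i=c['pixels'][0:200,200:440]; cv2.imwrite('pics/w11.png',cv2.resize(i[:,:,::-1],None,fx=3,fy=3,interpolation=2))
E
```

```text
(-16, 33, 4) [407.  96.]
(-6, 30, 4) [400. 121.]
(-16, 33, 0) [405. 102.]
(-70, 0, 0) [316. -21.]
(-60, 0, 0) [316.   1.]
(-50, 0, 0) [316.  23.]
(-40, 0, 0) [316.  45.]
(-30, 0, 0) [317.  69.]
(-20, 0, 0) [317.  92.]
(-70, 0, -12) [316.   3.]
(-60, 0, -12) [316.  23.]
(-50, 0, -12) [317.  44.]
(-40, 0, -12) [317.  65.]
(-30, 0, -12) [317.  87.]
(-20, 0, -12) [317. 109.]
```

View pics/w11.png

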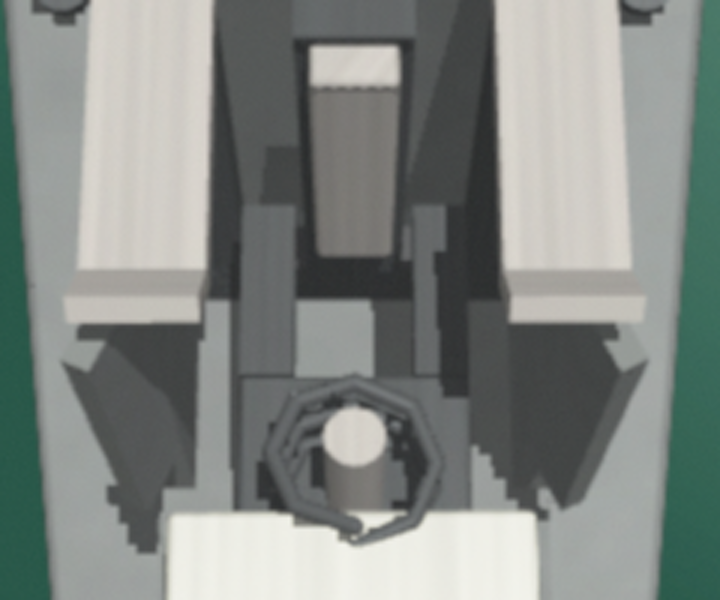

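Emit:
{"fn": "send_rows", "kwargs": {"series": [[[-1, 2.3, 0, -4, 0], [-1, 2.3, 0, -4, 0], [-1, 0, 0, 0, 0], [-1, 4.3, 0, 2.5, 0], [-1, 4.3, 0, 2.5, 0], [-1, 4.3, 0, 2.5, 0], [-1, 4.3, 0, 2.5, 0], [-1, 0, 0, 0, 0]]]}}

```text
clock: 14.52
eef_pos: [0.5553, 0.1949, 0.1027]
tcp_rot: [-0.019, 1.0, 0.003, 0.018]
wrist_force: [-6.7, 0.1, 3.1]
opening: 0.0491
```

```bash
python3 - <<'E'
from h import *
s,c=snap('wrist','w12.png'); print(magof(s).round(1),fmag(s).round(1))
plan([.5566,.1935,.1199],MAGP[2]+np.pi,1,s)
E
```

```text
[ 55.3   1.5 -14.2] [-4.2  0.4  6. ]
pos [0.5553 0.1949 0.1027] yaw -177.87 F [-6.7  0.1  3.1] op 0.0491 t 14.53 tilt [ 0.036  0.008 -0.999]
[-1.2, -1.5, -17.2, -0.005]
```

View pics/w12.png

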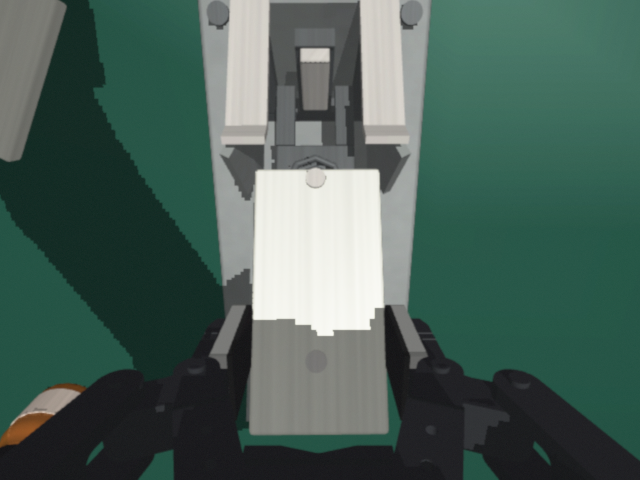

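```bash
python3 q.py 257 171 378 170 388 433 249 434
```

```text
elev 31.352391937447837 yaw 2.272356942553549 roll 0.3312936947844739
top centre mag [ 43.2   1.2 -11.3] tail [ -6.8   1.3 -12.5] front [ 93.2   1.1 -10.2]
```

Emit:
{"fn": "send_rows", "kwargs": {"series": [[[-1, 5.2, -0.5, 2.6, 0], [-1, 5.2, -0.5, 2.6, 0], [-1, 5.2, 0, 2.6, 0], [-1, 5.2, 0, 2.6, 0], [-1, 5.2, 0, 2.6, 0]]]}}

```text
clock: 15.25
eef_pos: [0.5416, 0.1949, 0.0936]
tcp_rot: [-0.018, 0.999, 0.006, 0.029]
wrist_force: [1.2, -0.3, 8.3]
opening: 0.0491
```

```bash
python3 - <<'E'
from h import *
s,c=snap('wrist','w13.png'); print(magof(s).round(1),fmag(s).round(1))
plan([.5566,.1935,.1199],MAGP[2]+np.pi,1,s)
E
```

```text
[ 38.8   2.1 -15.3] [ 5.2 -0.4  6.6]
pos [0.5416 0.1949 0.0936] yaw -177.99 F [ 1.2 -0.3  8.3] op 0.0491 t 15.25 tilt [ 0.058  0.014 -0.998]
[-15.0, -2.0, -26.3, -0.007]
```

View pics/w13.png

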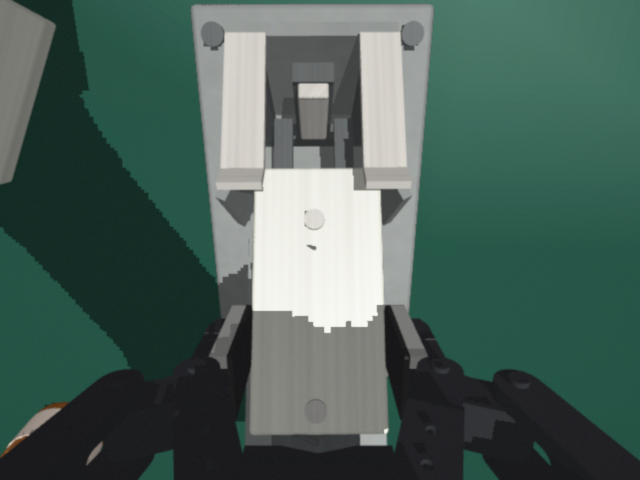

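Emit:
{"fn": "send_rows", "kwargs": {"series": [[[-1, 5.5, -0.7, 1.6, 0], [-1, 5.5, -0.7, 1.6, 0], [-1, 5.5, -0.4, 1.6, 0], [-1, 5.5, 0, 1.6, 0]]]}}

```text
clock: 15.8
eef_pos: [0.5282, 0.1944, 0.0892]
tcp_rot: [-0.017, 0.999, 0.009, 0.037]
wrist_force: [0.6, -0.5, 6.6]
opening: 0.0488
```

```bash
python3 - <<'E'
from h import *
s,c=snap('wrist','w14.png'); print(magof(s).round(1),fmag(s).round(1))
plan([.5566,.1935,.1199],MAGP[2]+np.pi,1,s)
E
```

```text
[ 25.1   2.1 -12.4] [ 3.8 -0.5  5.4]
pos [0.5282 0.1944 0.0892] yaw -178.06 F [ 0.6 -0.5  6.6] op 0.0488 t 15.8 tilt [ 0.074  0.019 -0.997]
[-28.4, -1.8, -30.7, -0.008]
```

View pics/w14.png

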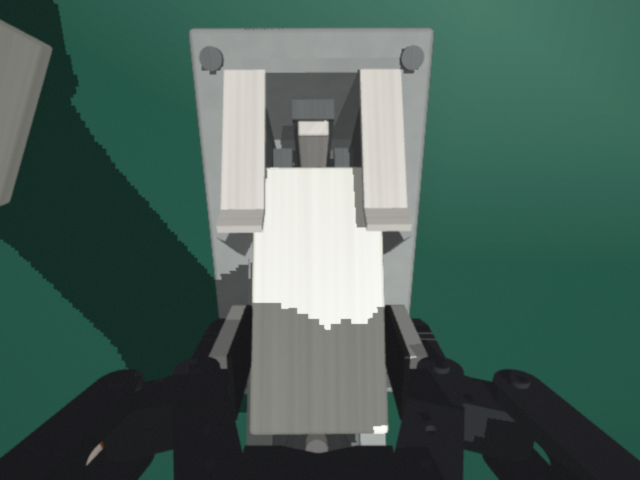

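Emit:
{"fn": "send_rows", "kwargs": {"series": [[[-1, 3.2, -0.5, 1, 0], [-1, 3.2, -0.5, 1, 0], [-1, 3.2, -0.5, 1, 0]]]}}

```text
clock: 16.23
eef_pos: [0.5245, 0.1943, 0.0877]
tcp_rot: [-0.017, 0.999, 0.011, 0.043]
wrist_force: [-0.2, 1.2, 6.5]
opening: 0.0491
```

```bash
python3 - <<'E'
from h import *
s,c=snap('wrist','w15.png'); print(magof(s).round(1),fmag(s).round(1))
plan([.5566,.1935,.1199],MAGP[2]+np.pi,1,s)
E
```

```text
[ 21.1   2.1 -11.8] [3.2 1.2 5.7]
pos [0.5245 0.1943 0.0877] yaw -178.1 F [-0.2  1.2  6.5] op 0.0491 t 16.23 tilt [ 0.086  0.023 -0.996]
[-32.1, -1.8, -32.2, -0.009]
```

View pics/w15.png

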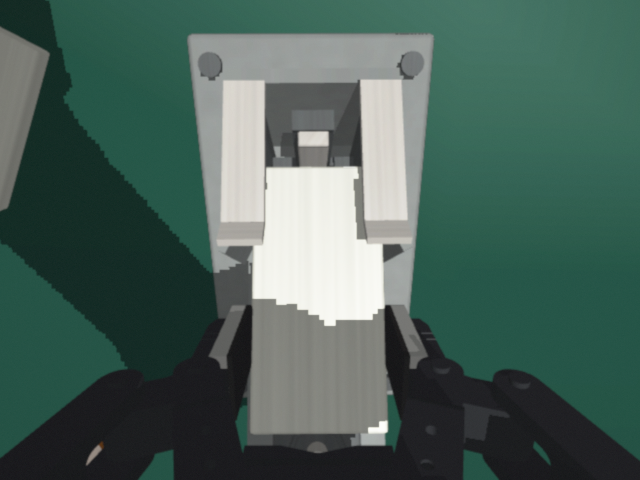

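Emit:
{"fn": "send_rows", "kwargs": {"series": [[[-1, 6, -0.5, 1.5, 0], [-1, 6, -0.5, 1.5, 0]]]}}

```text
clock: 16.52
eef_pos: [0.5168, 0.1941, 0.0852]
tcp_rot: [-0.017, 0.999, 0.012, 0.047]
wrist_force: [0.9, 0.6, 5.9]
opening: 0.0489
```

```bash
python3 - <<'E'
from h import *
s,c=snap('wrist','w16.png'); print(magof(s).round(1),fmag(s).round(1))
plan([.5566,.1935,.1199],MAGP[2]+np.pi,1,s)
E
```

```text
[ 13.2   2.3 -10.2] [3.8 0.6 4.6]
pos [0.5168 0.1941 0.0852] yaw -178.15 F [0.9 0.6 5.9] op 0.0489 t 16.52 tilt [ 0.094  0.026 -0.995]
[-39.7, -1.8, -34.7, -0.01]
```

View pics/w16.png

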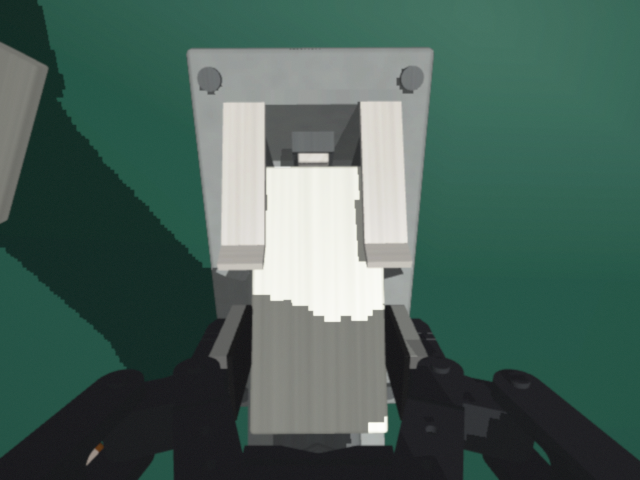

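Emit:
{"fn": "send_rows", "kwargs": {"series": [[[0.4, 0, 0, 0, 0], [0.4, 0, 0, 0, 0], [0.4, -6.2, 0, -4.5, 0], [0.4, -6.2, 0, -4.5, 0], [0.4, 0, 0, 0, 0]]]}}

```text
clock: 17.2
eef_pos: [0.5297, 0.1941, 0.0951]
tcp_rot: [-0.017, 0.999, 0.012, 0.047]
wrist_force: [0.2, -0.4, -0.9]
opening: 0.0594
```

```bash
python3 - <<'E'
from h import *
s,c=snap('wrist','w17.png'); print(magof(s).round(1),fmag(s).round(1))
plan([.5566,.1935,.1199],MAGP[2]+np.pi,1,s)
E
```

```text
[29.3  1.7 -8.1] [-0.3 -0.4 -0.9]
pos [0.5297 0.1941 0.0951] yaw -178.17 F [ 0.2 -0.4 -0.9] op 0.0594 t 17.2 tilt [ 0.094  0.025 -0.995]
[-26.8, -1.4, -24.8, -0.01]
```

View pics/w17.png

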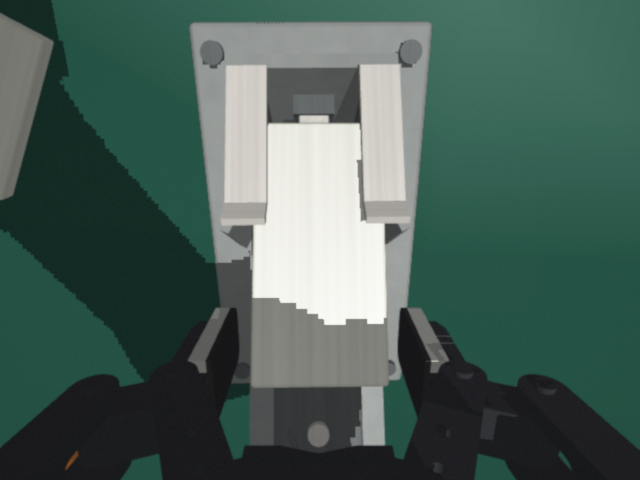

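Emit:
{"fn": "send_rows", "kwargs": {"series": [[[-1, 0, 0, 0, 0], [-1, 0, 0, 0, 0], [-1, 5, 0, 2, 0], [-1, 5, 0, 2, 0]]], "squeeze": 25}}

```text
clock: 17.75
eef_pos: [0.5268, 0.1942, 0.0934]
tcp_rot: [-0.016, 0.998, 0.013, 0.054]
wrist_force: [13.3, -2.8, 10.9]
opening: 0.0493
```

```bash
python3 - <<'E'
from h import *
s,c=snap('wrist','w18.png'); print(magof(s).round(1),fmag(s).round(1))
plan([.5566,.1935,.1199],MAGP[2]+np.pi,1,s)
E
```

```text
[26.   2.  -8.1] [16.8 -3.4  2.8]
pos [0.5268 0.1942 0.0934] yaw -178.24 F [13.3 -2.8 10.9] op 0.0493 t 17.75 tilt [ 0.108  0.029 -0.994]
[-29.7, -1.6, -26.5, -0.012]
```

View pics/w18.png

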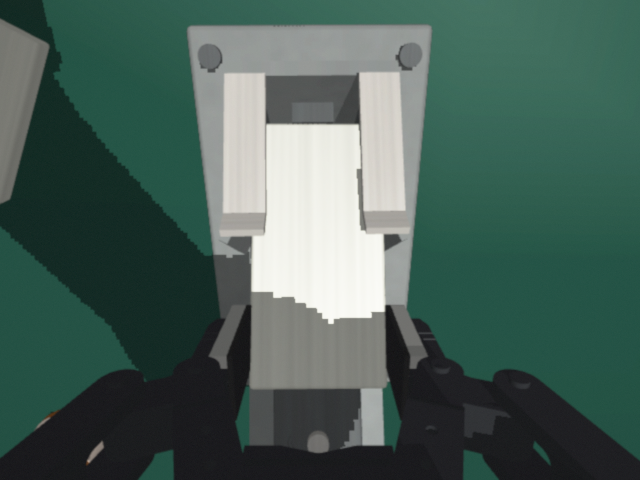

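Emit:
{"fn": "send_rows", "kwargs": {"series": [[[0.4, 0, 0, 0, 0], [0.4, 0, 0, 0, 0], [0.4, 0, 0, 0, 0], [0.5, 0, 0, -15, 0], [0.6, 0, 0, -30, 0], [1, 0, 0, -30, 0]]]}}

```text
clock: 18.55
eef_pos: [0.5145, 0.1911, 0.1678]
tcp_rot: [-0.016, 0.999, 0.012, 0.051]
wrist_force: [0.2, 0.3, 0.2]
opening: 0.0838
```

```bash
python3 - <<'E'
from h import *
s,c=snap('wrist','w19.png'); print(magof(s).round(1),fmag(s).round(1))
y=np.radians(27.1);u=np.array([np.cos(y),np.sin(y)])
plan([*(np.array([.4734,-.2848])+.014*u),.16],y+np.pi,12,s)
E
```

```text
[52.4 -0.6 62.5] [0.2 0.3 0. ]
pos [0.5145 0.1911 0.1678] yaw -178.2 F [0.2 0.3 0.2] op 0.0838 t 18.55 tilt [ 0.101  0.025 -0.995]
[3.6, -39.0, 0.6, -0.037]
[5.1, -38.9, 0.6, -0.037]
[6.5, -38.7, 0.6, -0.037]
[7.9, -38.4, 0.6, -0.037]
[9.3, -38.1, 0.6, -0.037]
[10.7, -37.7, 0.6, -0.037]
[12.1, -37.3, 0.6, -0.037]
[13.4, -36.8, 0.6, -0.037]
[14.8, -36.3, 0.6, -0.037]
[16.1, -35.7, 0.6, -0.037]
[17.4, -35.1, 0.6, -0.037]
[18.7, -34.5, 0.6, -0.037]
```

View pics/w19.png

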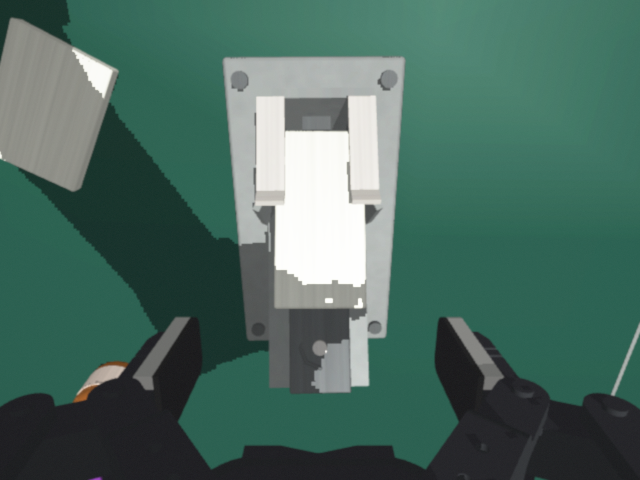

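```bash
cat >> h.py <<'E'
def plan(tgt,yaw,n,s=None):
    s=s or r.get_state(); p=np.array(s['eef_pos']); R=Ro.from_quat(s['tcp_rot']).as_matrix()
    y0=np.arctan2(R[1,0],R[0,0]); dy=(yaw-y0+np.pi)%(2*np.pi)-np.pi
    print('pos',p.round(4),'yaw',np.degrees(y0).round(2),'F',np.round(s['wrist_force'],1),'op',round(s['opening'],4),'t',round(s['clock'],2),'tilt',R[:,2].round(3))
    d=(np.array(tgt)-p)*1000/n
    for k in range(n):
        Rk=R@Ro.from_rotvec([0,0,-dy*k/n]).as_matrix(); print([round(float(v),1) for v in Rk.T@d]+[round(float(-dy/n),3)])
def magray(c,s,u,v,z):
    # intersect pixel ray with mag plane z (mm) -> mag coords
    p=MAGP;o=mag(p,(0,0,0)); B=np.array([mag(p,e)-o for e in np.eye(3)*1000])
    a=ray(c,u,v,.0,s); b=ray(c,u,v,.1,s); A=B@(a-o)*1000; Bb=B@(b-o)*1000
    k=(z-A[2])/(Bb[2]-A[2]); return A+k*(Bb-A)
def grip(s): # grip point (plate centre height) world
    R=Ro.from_quat(s['tcp_rot']).as_matrix(); return np.array(s['eef_pos'])-.0276*R[:,2]
E
python3 - <<'E'
from h import *
s=r.get_state();c=r.read_camera('wrist')
for u,v in [(274,307),(366,306)]: print('front end',magray(c,s,u,v,0).round(1))
for u,v in [(256,192),(285,192),(349,192),(378,192)]: print('lip front',magray(c,s,u,v,4).round(1))
y=np.radians(27.1);u=np.array([np.cos(y),np.sin(y)])
plan([*(np.array([.4734,-.2848])+.014*u),.16],y+np.pi,12,s)
E
```

```text
front end [ 49.  -23.6   0. ]
front end [49.5 26.7  0. ]
lip front [-14.2 -32.7   4. ]
lip front [-14.  -16.7   4. ]
lip front [-13.4  18.8   4. ]
lip front [-13.2  34.9   4. ]
pos [0.5162 0.1918 0.1719] yaw -178.22 F [1.2 0.9 2.3] op 0.0853 t 18.6 tilt [ 0.105  0.028 -0.994]
[3.8, -39.1, -0.4, -0.037]
[5.3, -38.9, -0.4, -0.037]
[6.7, -38.7, -0.4, -0.037]
[8.1, -38.4, -0.4, -0.037]
[9.5, -38.1, -0.4, -0.037]
[10.9, -37.7, -0.4, -0.037]
[12.3, -37.3, -0.4, -0.037]
[13.7, -36.8, -0.4, -0.037]
[15.0, -36.3, -0.4, -0.037]
[16.3, -35.7, -0.4, -0.037]
[17.6, -35.1, -0.4, -0.037]
[18.9, -34.4, -0.4, -0.037]
```

Emit:
{"fn": "send_rows", "kwargs": {"series": [[[1, 4, -39, 0, -0.037], [1, 5, -39, 0, -0.037], [1, 7, -39, 0, -0.037], [1, 8, -38.5, 0, -0.037], [1, 9.5, -38, 0, -0.037], [1, 11, -38, 0, -0.037], [1, 12, -37, 0, -0.037], [1, 14, -37, 1, -0.037], [1, 15, -36, 3, -0.037], [1, 16, -35.5, 6, -0.037], [1, 17, -32, 10, -0.037], [1, 10, -15, 10, -0.037], [1, 0, 0, 0, 0]]]}}

```text
clock: 20.27
eef_pos: [0.4898, -0.2641, 0.1245]
tcp_rot: [-0.245, 0.968, 0.002, 0.055]
wrist_force: [0.3, -0.5, -0.2]
opening: 0.0856
```

```bash
python3 - <<'E'
from h import *
y=np.radians(27.1);u=np.array([np.cos(y),np.sin(y)])
s,c=snap('wrist','w20.png')
plan([*(np.array([.4734,-.2848])+.014*u),.05],y+np.pi,5,s)
E
```

```text
pos [ 0.4898 -0.2641  0.1245] yaw -151.57 F [ 0.3 -0.5 -0.2] op 0.0856 t 20.27 tilt [ 0.106  0.032 -0.994]
[3.7, -1.8, 14.6, 0.005]
[3.6, -1.8, 14.6, 0.005]
[3.6, -1.8, 14.6, 0.005]
[3.6, -1.9, 14.6, 0.005]
[3.6, -1.9, 14.6, 0.005]
```

View pics/w20.png

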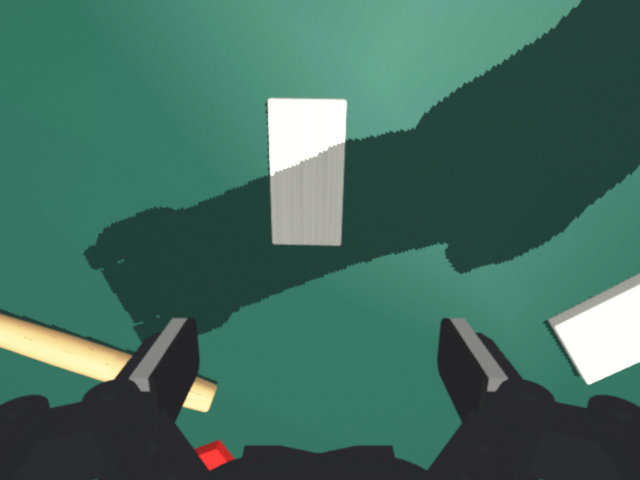

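```bash
python3 - <<'E'
from h import *
s=r.get_state(); c=r.read_camera('wrist')
P=np.array([ray(c,u,v,.012,s) for u,v in [(269,99),(346,99),(341,245),(273,244)]]);ct=P.mean(0);print(ct.round(4))
d=(P[3]+P[2]-P[0]-P[1]); y=np.arctan2(d[1],d[0]); print(np.degrees(y))
u=np.array([np.cos(y),np.sin(y),0]); R=Ro.from_quat(s['tcp_rot']).as_matrix()
g=ct-.018*u; g[2]=.006; t=g+.0276*R[:,2]; print('tcp target',t.round(4))
t2=t+[0,0,.04]; plan(t2,y+np.pi,5,s)
E
```

```text
[ 0.4731 -0.2842  0.012 ]
27.524249852525422
tcp target [ 0.4601 -0.2916 -0.0214]
pos [ 0.4902 -0.2633  0.1249] yaw -151.55 F [-0.1 -0.1 -0.3] op 0.0854 t 20.32 tilt [ 0.107  0.032 -0.994]
[10.3, -1.7, 20.3, 0.003]
[10.3, -1.7, 20.3, 0.003]
[10.3, -1.7, 20.3, 0.003]
[10.3, -1.8, 20.3, 0.003]
[10.2, -1.8, 20.3, 0.003]
```

Emit:
{"fn": "send_rows", "kwargs": {"series": [[[1, 10, -1.5, 18, 0.003], [1, 10, -1.5, 20, 0.003], [1, 10, -2, 20, 0], [1, 10, -2, 20, 0], [1, 10, -1, 14, 0], [1, 0, 0, 0, 0]]]}}

```text
clock: 21.12
eef_pos: [0.4659, -0.2815, 0.0303]
tcp_rot: [-0.247, 0.967, 0.003, 0.059]
wrist_force: [-0.5, -0.0, 0.4]
opening: 0.0853
```

```bash
python3 - <<'E'
from h import *
s,c=snap('wrist','w21.png')
plan([.4601,-.2916,-.0214],np.radians(207.3),1,s)
E
```

```text
pos [ 0.4659 -0.2815  0.0303] yaw -151.31 F [-0.5 -0.   0.4] op 0.0853 t 21.12 tilt [ 0.113  0.035 -0.993]
[15.9, -4.8, 50.3, 0.024]
```

View pics/w21.png

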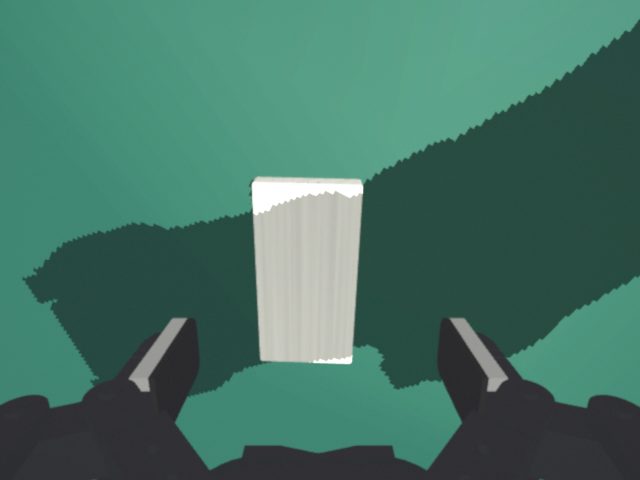

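```bash
python3 - <<'E'
from h import *
s=r.get_state(); c=r.read_camera('wrist')
P=np.array([ray(c,u,v,.012,s) for u,v in [(253,184),(362,184),(352,362),(260,360)]]);ct=P.mean(0);print(ct.round(4))
d=(P[3]+P[2]-P[0]-P[1]); y=np.arctan2(d[1],d[0]); print(np.degrees(y))
u=np.array([np.cos(y),np.sin(y),0]); R=Ro.from_quat(s['tcp_rot']).as_matrix()
g=ct-.018*u; g[2]=.006; t=g+.0276*R[:,2]; print('tcp target',t.round(4))
plan(t,y+np.pi,6,s)
E
```

```text
[ 0.4736 -0.2852  0.012 ]
27.513622374181345
tcp target [ 0.4608 -0.2925 -0.0214]
pos [ 0.4669 -0.2815  0.031 ] yaw -151.27 F [-1.2 -0.8  0.8] op 0.0852 t 21.18 tilt [ 0.115  0.035 -0.993]
[2.8, -0.9, 8.5, 0.004]
[2.8, -0.9, 8.5, 0.004]
[2.8, -0.9, 8.5, 0.004]
[2.8, -0.9, 8.5, 0.004]
[2.8, -1.0, 8.5, 0.004]
[2.8, -1.0, 8.5, 0.004]
```

Emit:
{"fn": "send_rows", "kwargs": {"series": [[[1, 3, -1.5, 9, 0.006], [1, 3, -1.5, 9, 0.006], [1, 3, -1, 9, 0.006], [1, 3, -1, 9, 0.006], [1, 2, 0, 6, 0], [1, 0, 0, 0, 0]]]}}

```text
clock: 21.98
eef_pos: [0.4637, -0.2912, -0.0137]
tcp_rot: [-0.235, 0.97, 0.003, 0.061]
wrist_force: [-0.1, 0.0, -0.5]
opening: 0.0856
```

```bash
python3 - <<'E'
from h import *
s=r.get_state()
plan([.4608,-.2925,-.0214],np.radians(207.5),1,s)
E
```

```text
pos [ 0.4637 -0.2912 -0.0137] yaw -152.63 F [-0.1  0.  -0.5] op 0.0856 t 21.98 tilt [ 0.117  0.034 -0.993]
[4.1, 0.4, 7.3, -0.002]
```

Emit:
{"fn": "send_rows", "kwargs": {"series": [[[1, 3.5, 0.4, 6.5, 0], [1, 0, 0, 0, 0]]]}}

```text
clock: 22.22
eef_pos: [0.4611, -0.2925, -0.0208]
tcp_rot: [-0.235, 0.97, 0.002, 0.061]
wrist_force: [0.9, 0.6, 0.4]
opening: 0.0853
```

Emit:
{"fn": "send_rows", "kwargs": {"series": [[[-1, 0, 0, 0, 0], [-1, 0, 0, 0, 0], [-1, 0, 0, 0, 0], [-1, 0, 0, 0, 0]]], "squeeze": 20}}

```text
clock: 22.72
eef_pos: [0.4613, -0.2924, -0.0202]
tcp_rot: [-0.236, 0.97, 0.002, 0.061]
wrist_force: [-0.1, -1.1, -1.3]
opening: 0.0488
```

```bash
python3 - <<'E'
from h import *
s,c=snap('wrist','w22.png')
g=grip(s); print('grip',g.round(4), 'offset', (np.array([.4736,-.2852])-g[:2])@[np.cos(.48),np.sin(.48)])
R=Ro.from_quat(s['tcp_rot']).as_matrix()
t=mag(MAGP,(32,0,0))+.0276*R[:,2]; print(t)
plan([s['eef_pos'][0],s['eef_pos'][1],.17],MAGP[2]+np.pi,1,s)
s['eef_pos']=np.array([s['eef_pos'][0],s['eef_pos'][1],.18]); plan([t[0],t[1],.18],MAGP[2]+np.pi,13,s)
E
```

```text
grip [ 0.4581 -0.2933  0.0072] offset 0.017532056540630187
[0.53134563 0.19319217 0.10360845]
pos [ 0.4613 -0.2924 -0.0202] yaw -152.6 F [-0.1 -1.1 -1.3] op 0.0488 t 22.73 tilt [ 0.118  0.033 -0.992]
[-22.9, -4.6, -188.8, 0.436]
pos [ 0.4613 -0.2924  0.18  ] yaw -152.6 F [-0.1 -1.1 -1.3] op 0.0488 t 22.73 tilt [ 0.118  0.033 -0.992]
[-21.8, 30.7, 1.9, 0.034]
[-20.8, 31.5, 1.9, 0.034]
[-19.7, 32.1, 1.9, 0.034]
[-18.6, 32.8, 1.9, 0.034]
[-17.5, 33.4, 1.9, 0.034]
[-16.4, 33.9, 1.9, 0.034]
[-15.2, 34.5, 1.9, 0.034]
[-14.1, 35.0, 1.9, 0.034]
[-12.9, 35.4, 1.9, 0.034]
[-11.7, 35.8, 1.9, 0.034]
[-10.5, 36.2, 1.9, 0.034]
[-9.3, 36.5, 1.9, 0.034]
[-8.0, 36.8, 1.9, 0.034]
```

View pics/w22.png

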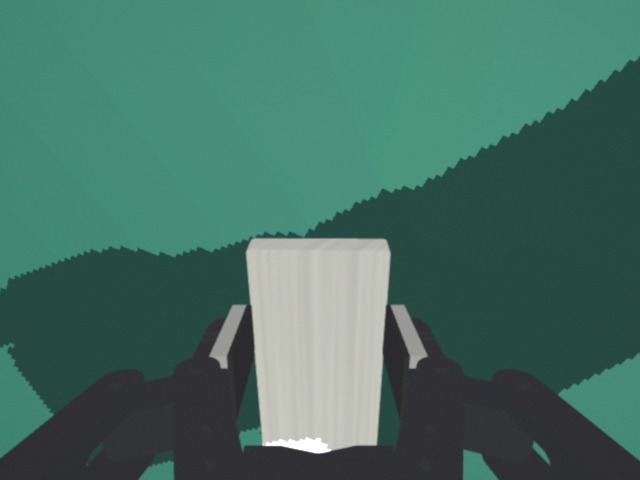

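Emit:
{"fn": "send_rows", "kwargs": {"series": [[[-1, -2, 0, -15, 0], [-1, -4, -1, -30, 0], [-1, -4, -1, -32, 0], [-1, -4, -1, -32, 0], [-1, -4, -1, -32, 0.02], [-1, -12, 15, -30, 0.034], [-1, -21, 31, -15, 0.034], [-1, -20, 31.5, 2, 0.034], [-1, -19, 32, 2, 0.034], [-1, -18, 33, 2, 0.034], [-1, -17, 34, 2, 0.034], [-1, -16, 34, 2, 0.034], [-1, -15, 35, 2, 0.034], [-1, -14, 35, 2, 0.034], [-1, -13, 35.5, 2, 0.034], [-1, -12, 36, 2, 0.034], [-1, -8, 26, 1, 0.034], [-1, 0, 0, 0, 0]]]}}

```text
clock: 25.02
eef_pos: [0.5408, 0.1331, 0.193]
tcp_rot: [-0.014, 0.998, 0.014, 0.065]
wrist_force: [-0.1, -0.2, -2.8]
opening: 0.0489
```

```bash
python3 - <<'E'
from h import *
s,c=snap('wrist','w23.png')
R=Ro.from_quat(s['tcp_rot']).as_matrix()
t=mag(MAGP,(32,0,0))+.0276*R[:,2]; print(t)
plan([t[0],t[1],.17],MAGP[2]+np.pi,3,s)
E
```

```text
[0.53162936 0.19311425 0.10364117]
pos [0.5408 0.1331 0.193 ] yaw -178.48 F [-0.1 -0.2 -2.8] op 0.0489 t 25.02 tilt [ 0.128  0.031 -0.991]
[3.5, 19.9, 7.8, -0.005]
[3.4, 19.9, 7.8, -0.005]
[3.3, 19.9, 7.8, -0.005]
```

View pics/w23.png

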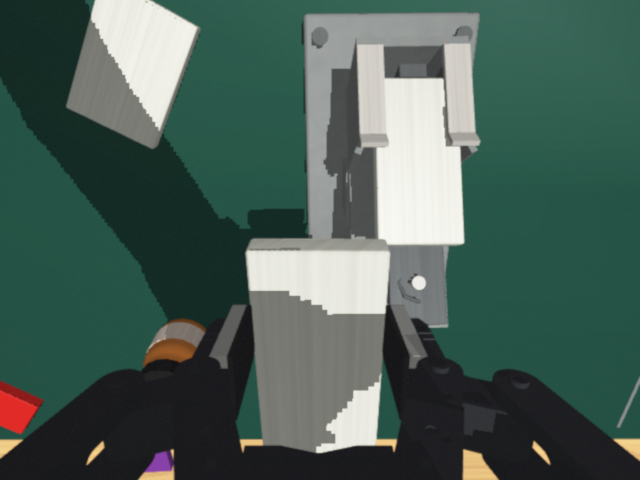

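Emit:
{"fn": "send_rows", "kwargs": {"series": [[[-1, 3, 22, 3, -0.005], [-1, 3, 22, 3, -0.005], [-1, 3, 13, 3, -0.004], [-1, 0, 0, 0, 0]]]}}

```text
clock: 25.58
eef_pos: [0.5305, 0.1836, 0.1852]
tcp_rot: [-0.018, 0.998, 0.012, 0.065]
wrist_force: [-0.8, 0.1, -2.0]
opening: 0.0487
```

```bash
python3 - <<'E'
from h import *
s,c=snap('wrist','w24.png')
R=Ro.from_quat(s['tcp_rot']).as_matrix()
t=mag(MAGP,(32,0,0))+.0276*R[:,2]; print(t)
plan([t[0],t[1],.165],MAGP[2]+np.pi,1,s)
E
```

```text
[0.53163424 0.19298266 0.10363806]
pos [0.5305 0.1836 0.1852] yaw -178.03 F [-0.8  0.1 -2. ] op 0.0487 t 25.57 tilt [ 0.128  0.026 -0.991]
[1.1, 8.9, 20.4, -0.008]
```

View pics/w24.png

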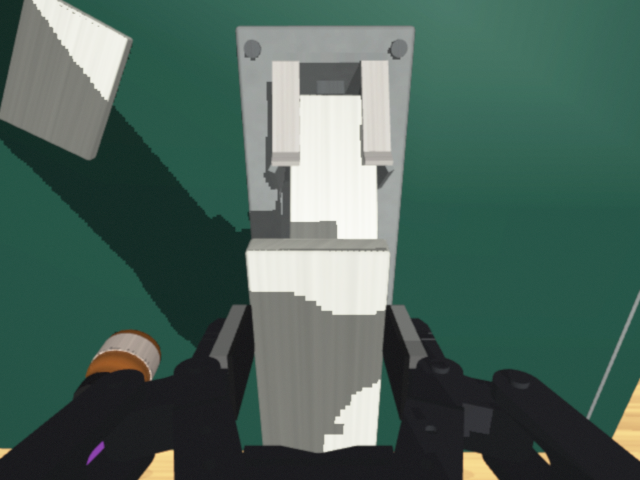

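Emit:
{"fn": "send_rows", "kwargs": {"series": [[[-1, 0, 8.5, 0, -0.008], [-1, 1.5, 0.5, 10, 0], [-1, 1.5, 0, 12, 0], [-1, 1.5, 0, 12, 0], [-1, 0, 0, 0, 0]]]}}

```text
clock: 26.25
eef_pos: [0.5306, 0.1899, 0.1482]
tcp_rot: [-0.02, 0.998, 0.01, 0.064]
wrist_force: [-0.4, 0.3, -2.2]
opening: 0.0486
```

```bash
python3 - <<'E'
from h import *
s,c=snap('wrist','w25.png')
R=Ro.from_quat(s['tcp_rot']).as_matrix()
t=mag(MAGP,(32,0,0))+.0276*R[:,2]; print(t)
plan([t[0],t[1],t[2]],MAGP[2]+np.pi,4,s)
s2,c2=snap('scene','s7.png')
i=c2['pixels'][150:310,350:500]; cv2.imwrite('pics/s7c.png',cv2.resize(i[:,:,::-1],None,fx=4,fy=4,interpolation=2))
E
```

```text
[0.53161848 0.19291678 0.10363438]
pos [0.5306 0.1899 0.1482] yaw -177.78 F [-0.4  0.3 -2.2] op 0.0486 t 26.25 tilt [ 0.128  0.023 -0.992]
[1.1, 0.5, 11.1, -0.001]
[1.1, 0.5, 11.1, -0.001]
[1.1, 0.5, 11.1, -0.001]
[1.1, 0.5, 11.1, -0.001]
```

View pics/w25.png

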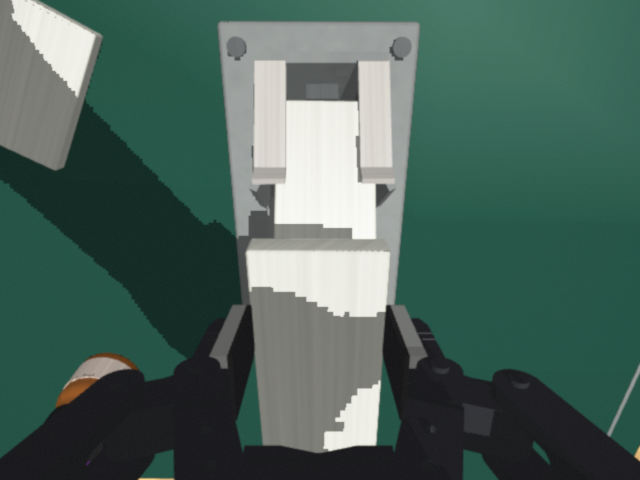

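View pics/s7c.png

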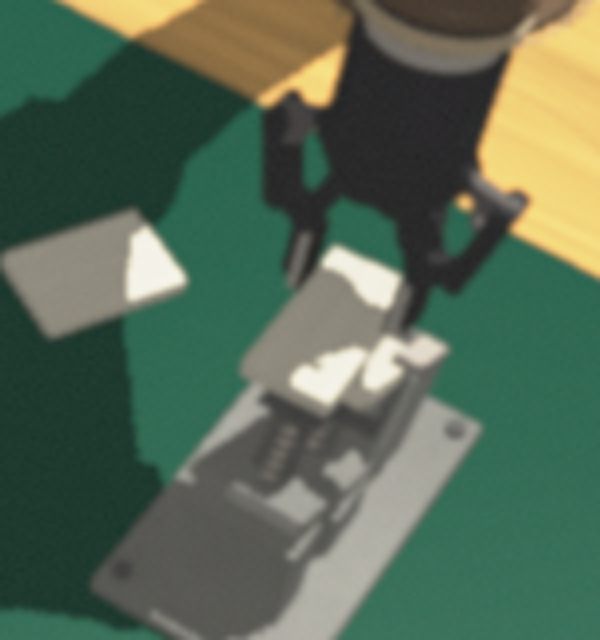

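Emit:
{"fn": "send_rows", "kwargs": {"series": [[[-1, 1.5, 2, 10, 0], [-1, 1, 1, 10, 0], [-1, 1, 0, 10, 0], [-1, 1, 0, 10, 0], [-1, 0, 0, 5, 0], [-1, 0, 0, 0, 0]]]}}

```text
clock: 27.1
eef_pos: [0.5377, 0.1956, 0.1051]
tcp_rot: [-0.02, 0.997, 0.012, 0.07]
wrist_force: [-4.4, -0.3, 2.9]
opening: 0.0485
```

```bash
cat > st.py <<'E'
from h import *
import sys
s,c=snap('wrist',sys.argv[1]); p=MAGP;o=mag(p,(0,0,0)); B=np.array([mag(p,e)-o for e in np.eye(3)*1000])
R=Ro.from_quat(s['tcp_rot']).as_matrix()
print('grip mag',(B@(grip(s)-o)*1000).round(1),'Fmag',fmag(s).round(1),'op',round(s['opening'],4),'t',s['clock'],'toolz',R[:,2].round(3),'yaw',np.degrees(np.arctan2(R[1,0],R[0,0])).round(2))
print('per mm: mag+x in tool',(R.T@B[0]).round(3),'mag+z',(R.T@B[2]).round(3))
E
python3 st.py w26.png
```

```text
grip mag [37.8  2.4 -1.7] Fmag [-2.4 -0.1  4.7] op 0.0485 t 27.1 toolz [ 0.14   0.028 -0.99 ] yaw -177.8
per mm: mag+x in tool [-0.928  0.012 -0.373] mag+z [ 0.373  0.019 -0.928]
```

View pics/w26.png

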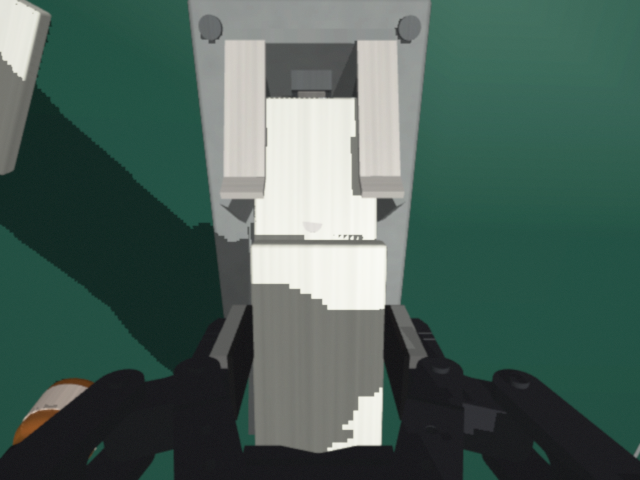

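Emit:
{"fn": "send_rows", "kwargs": {"series": [[[-1, -1.5, -1, 5.2, 0], [-1, -1.5, -1, 5.2, 0], [-1, -1.5, 0, 5.2, 0], [-1, 0, 0, 0, 0]]]}}

```text
clock: 27.65
eef_pos: [0.5454, 0.1959, 0.0916]
tcp_rot: [-0.021, 0.997, 0.013, 0.072]
wrist_force: [-5.7, -1.2, 7.4]
opening: 0.0489
```

```bash
python3 st.py w27.png
```

```text
grip mag [ 37.6   2.3 -17.2] Fmag [-1.2 -1.   9.3] op 0.0489 t 27.65 toolz [ 0.143  0.03  -0.989] yaw -177.72
per mm: mag+x in tool [-0.929  0.011 -0.37 ] mag+z [ 0.37   0.021 -0.929]
```

View pics/w27.png

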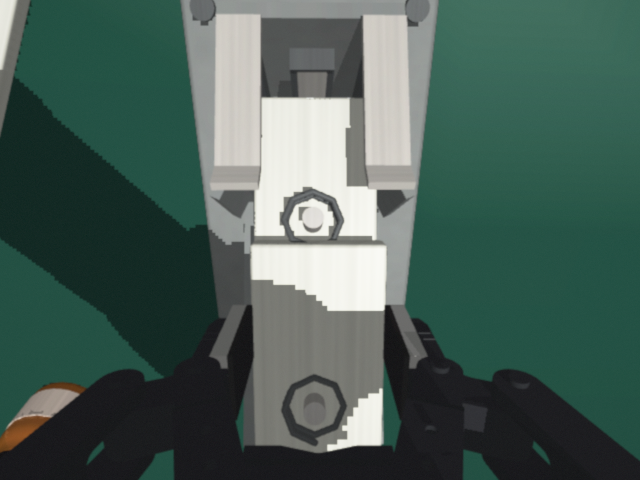

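Emit:
{"fn": "send_rows", "kwargs": {"series": [[[-1, 5.6, -1.5, 2.2, 0], [-1, 5.6, -1.5, 2.2, 0], [-1, 5.6, -1, 2, 0]]]}}

```text
clock: 28.08
eef_pos: [0.5418, 0.1954, 0.0904]
tcp_rot: [-0.021, 0.996, 0.018, 0.084]
wrist_force: [2.2, -0.3, 10.6]
opening: 0.0491
```

```bash
python3 st.py w28.png
```

```text
grip mag [ 33.2   1.7 -16.2] Fmag [ 7.2 -0.4  8.1] op 0.0491 t 28.075 toolz [ 0.167  0.039 -0.985] yaw -177.79
per mm: mag+x in tool [-0.938  0.014 -0.346] mag+z [ 0.346  0.029 -0.938]
```

View pics/w28.png

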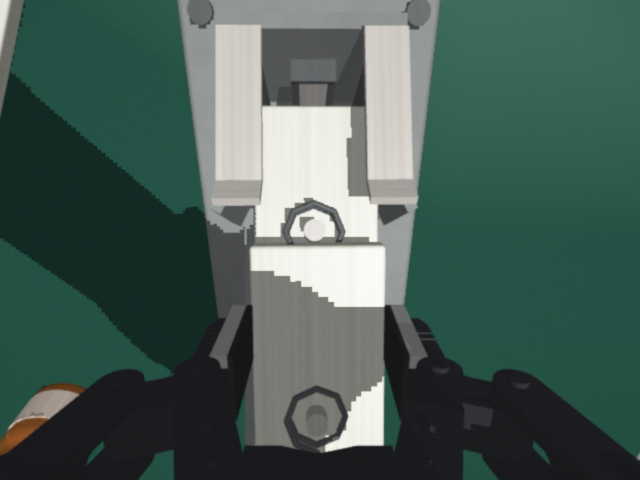

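Emit:
{"fn": "send_rows", "kwargs": {"series": [[[-1, 10, -1.5, 1.5, 0], [-1, 10, -1.5, 2.5, 0]]]}}

```text
clock: 28.38
eef_pos: [0.5293, 0.1942, 0.0873]
tcp_rot: [-0.02, 0.995, 0.021, 0.092]
wrist_force: [0.5, 0.5, 9.2]
opening: 0.0488
```

```bash
python3 st.py w29.png
```

```text
grip mag [ 20.4   0.8 -12.5] Fmag [5.1 0.4 7.7] op 0.0488 t 28.375 toolz [ 0.182  0.045 -0.982] yaw -177.85
per mm: mag+x in tool [-0.943  0.017 -0.332] mag+z [ 0.333  0.034 -0.942]
```

View pics/w29.png

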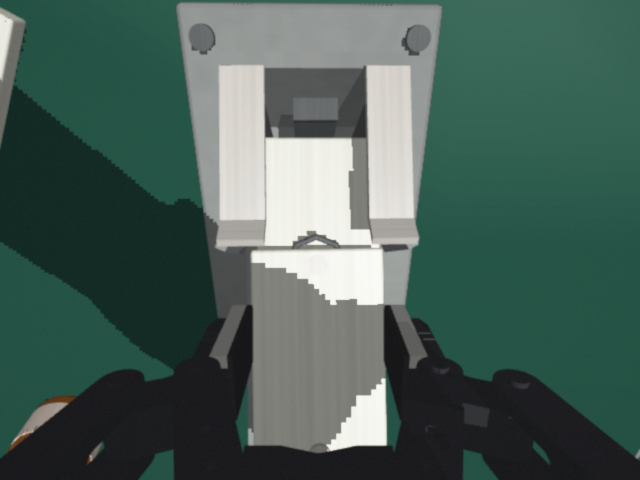

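Emit:
{"fn": "send_rows", "kwargs": {"series": [[[-1, 9.5, -0.5, 3, 0], [-1, 9, -0.5, 3, 0]]]}}

```text
clock: 28.68
eef_pos: [0.5173, 0.1945, 0.0817]
tcp_rot: [-0.02, 0.995, 0.023, 0.098]
wrist_force: [1.2, -1.0, 12.0]
opening: 0.0487
```

```bash
python3 st.py w30.png
```

```text
grip mag [  7.    1.5 -11.3] Fmag [ 7.  -1.1  9.8] op 0.0487 t 28.675 toolz [ 0.194  0.05  -0.98 ] yaw -177.91
per mm: mag+x in tool [-0.947  0.019 -0.32 ] mag+z [ 0.321  0.038 -0.946]
```

View pics/w30.png

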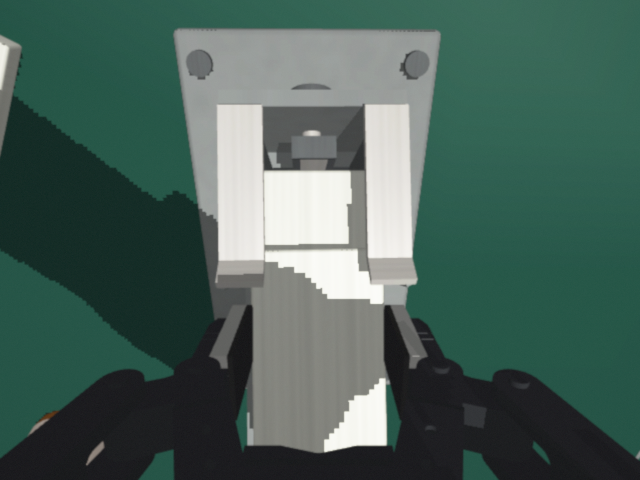

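Emit:
{"fn": "send_rows", "kwargs": {"series": [[[0.4, 0, 0, 0, 0], [0.4, 0, 0, 0, 0], [0.4, -1, 0, -2, 0], [0.4, -8.5, -0.2, -4.5, 0], [0.4, -8.5, -0.2, -4.5, 0], [0.4, -8.5, -0.2, -4.5, 0], [0.4, 0, 0, 0, 0]]]}}

```text
clock: 29.6
eef_pos: [0.5422, 0.194, 0.1028]
tcp_rot: [-0.02, 0.995, 0.023, 0.098]
wrist_force: [-0.2, 0.7, 0.0]
opening: 0.06
```

```bash
python3 st.py w31.png
```

```text
grip mag [39.  -0.  -5.4] Fmag [-0.1  0.7  0.1] op 0.06 t 29.6 toolz [ 0.194  0.051 -0.98 ] yaw -177.92
per mm: mag+x in tool [-0.947  0.019 -0.32 ] mag+z [ 0.321  0.038 -0.946]
```

View pics/w31.png

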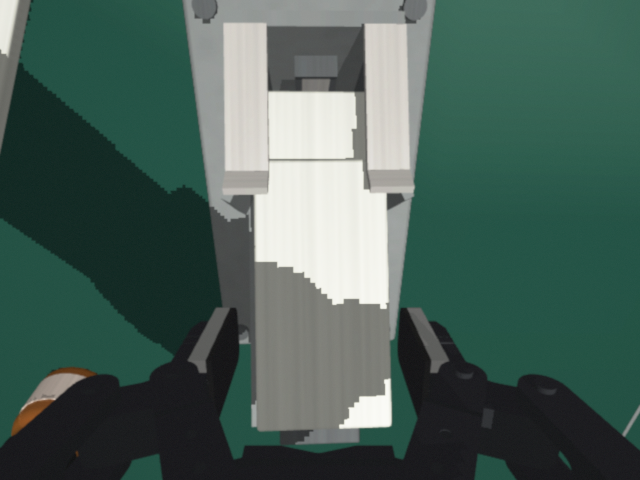

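Emit:
{"fn": "send_rows", "kwargs": {"series": [[[-1, 0, 0, 0, 0], [-1, 0, 0, 0, 0], [-1, 0, 0, 0, 0], [-1, 8, -0.5, 2.7, 0], [-1, 8, -0.5, 2.7, 0]]], "squeeze": 25}}

```text
clock: 30.28
eef_pos: [0.5288, 0.1936, 0.0953]
tcp_rot: [-0.02, 0.994, 0.024, 0.101]
wrist_force: [4.0, 0.5, 4.5]
opening: 0.0491
```

```bash
python3 st.py w32.png
```

```text
grip mag [23.5  0.1 -5.1] Fmag [5.8 0.3 1.9] op 0.0491 t 30.275 toolz [ 0.199  0.053 -0.979] yaw -177.94
per mm: mag+x in tool [-0.949  0.02  -0.315] mag+z [ 0.316  0.04  -0.948]
```

View pics/w32.png

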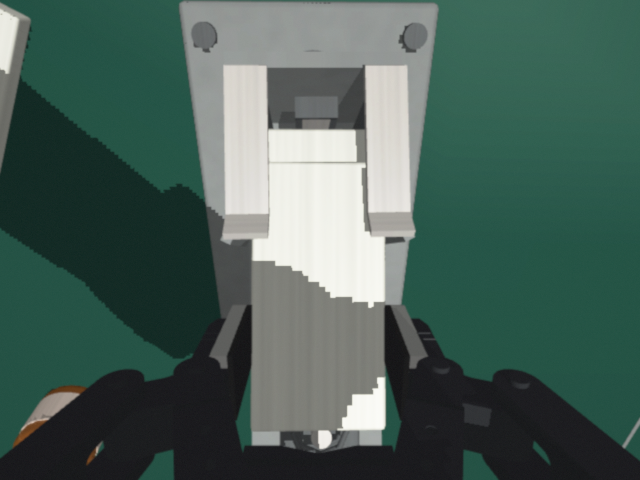

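Emit:
{"fn": "send_rows", "kwargs": {"series": [[[-1, 6, 0, 2, 0], [-1, 5, 0, 1.7, 0]]]}}

```text
clock: 30.58
eef_pos: [0.5191, 0.1935, 0.0898]
tcp_rot: [-0.02, 0.994, 0.025, 0.102]
wrist_force: [3.7, -0.5, 5.0]
opening: 0.0488
```

```bash
python3 st.py w33.png
```

```text
grip mag [12.3  0.3 -5.1] Fmag [ 5.6 -0.6  2.5] op 0.0488 t 30.575 toolz [ 0.202  0.054 -0.978] yaw -177.96
per mm: mag+x in tool [-0.95   0.02  -0.312] mag+z [ 0.313  0.041 -0.949]
```

View pics/w33.png

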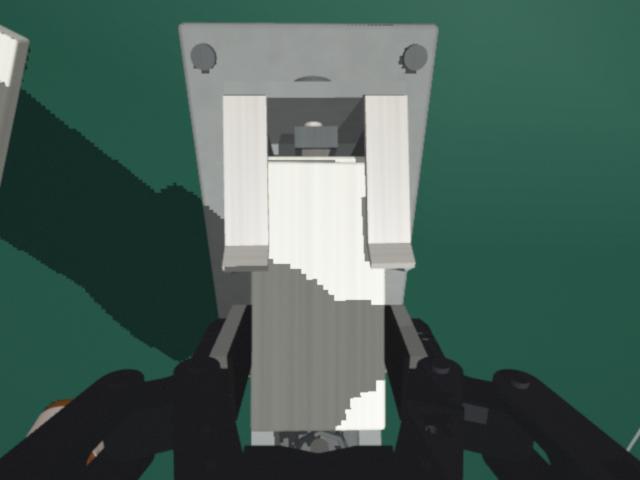

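Emit:
{"fn": "send_rows", "kwargs": {"series": [[[0.4, 0, 0, 0, 0], [0.4, 0, 0, 0, 0], [0.4, -6, 0, -2, 0], [0.4, -6, 0, -2, 0], [-1, 0, 0, 0, 0], [-1, 0, 0, 0, 0], [-1, 0, 0, 0, 0], [-1, 5, 0, 1.7, 0]]], "squeeze": 25}}

```text
clock: 31.62
eef_pos: [0.5229, 0.1929, 0.0918]
tcp_rot: [-0.02, 0.995, 0.024, 0.099]
wrist_force: [11.3, 0.4, 9.7]
opening: 0.0488
```

```bash
python3 st.py w34.png
```

```text
grip mag [16.7 -0.3 -5.2] Fmag [14.7 -0.   2.8] op 0.0488 t 31.625 toolz [ 0.196  0.051 -0.979] yaw -177.9
per mm: mag+x in tool [-0.948  0.019 -0.318] mag+z [ 0.319  0.039 -0.947]
```

View pics/w34.png

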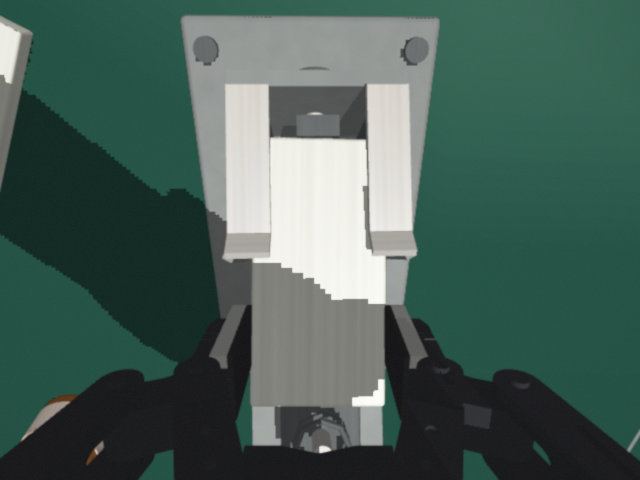

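Emit:
{"fn": "send_rows", "kwargs": {"series": [[[-1, 4, 0, 1.3, 0]]]}}

```text
clock: 31.8
eef_pos: [0.5231, 0.1931, 0.0918]
tcp_rot: [-0.02, 0.994, 0.025, 0.103]
wrist_force: [11.5, -3.1, 8.7]
opening: 0.0489
```

```bash
python3 st.py w35.png
```

```text
grip mag [16.7 -0.2 -5.2] Fmag [14.2 -3.6  1.8] op 0.0489 t 31.8 toolz [ 0.204  0.053 -0.977] yaw -177.93
per mm: mag+x in tool [-0.95  0.02 -0.31] mag+z [ 0.311  0.041 -0.95 ]
```

Emit:
{"fn": "send_rows", "kwargs": {"series": [[[0.4, 0, 0, 0, 0], [0.4, 0, 0, 0, 0], [0.4, -1, 0, 0, 0], [0.5, -4, -0.5, -12, 0], [0.6, -6, -1, -25, 0], [1, -6, -1, -30, 0], [1, -6, -1, -30, 0], [1, 0, 0, 0, 0]]]}}

```text
clock: 32.85
eef_pos: [0.5235, 0.1845, 0.1949]
tcp_rot: [-0.021, 0.994, 0.024, 0.101]
wrist_force: [-0.7, 0.9, 0.4]
opening: 0.0852
```

```bash
python3 st.py w36.png; python3 - <<'E'
from h import *
s2,c2=snap('top','t2.png')
i=c2['pixels'][240:370,170:250]; cv2.imwrite('pics/t2c.png',cv2.resize(i[:,:,::-1],None,fx=4.5,fy=4.5,interpolation=2))
E
```

```text
grip mag [68.4 -8.8 84. ] Fmag [-0.4  0.9  0.7] op 0.0852 t 32.85 toolz [ 0.199  0.052 -0.979] yaw -177.85
per mm: mag+x in tool [-0.949  0.018 -0.315] mag+z [ 0.315  0.04  -0.948]
```

View pics/w36.png

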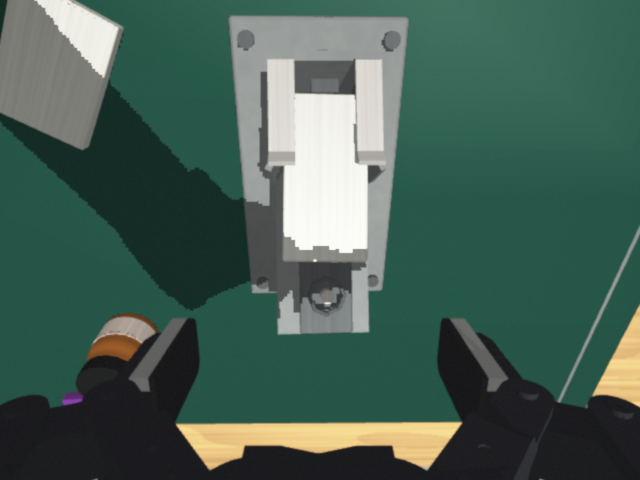

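Emit:
{"fn": "send_rows", "kwargs": {"series": [[[1, 0, -30, -20, 0], [1, 0, -40, -20, 0], [1, 0, -40, -10, 0], [1, 0, -40, 0, 0], [1, 0, 0, 0, 0]]]}}

```text
clock: 33.58
eef_pos: [0.5156, 0.0278, 0.2302]
tcp_rot: [-0.023, 0.995, 0.022, 0.094]
wrist_force: [-0.1, 0.3, 0.4]
opening: 0.0855
```

```bash
python3 - <<'E'
from h import *
s2,c2=snap('top','t3.png')
i=c2['pixels'][250:370,180:280]; a=cv2.resize(i[:,:,::-1],None,fx=5,fy=5,interpolation=2)
s,c=snap('scene','s8.png'); i=c['pixels'][205:325,370:480]; cv2.imwrite('pics/s8c.png',cv2.resize(i[:,:,::-1],None,fx=5,fy=5,interpolation=2))
cv2.imwrite('pics/t3c.png',a)
for z in (0,-12,-24): print(z,[((proj(c,mag(MAGP,(47,y,z)))-[370,205])*5).round(0) for y in (-25,25)])
E
```

```text
0 [array([254., 162.]), array([357., 217.])]
-12 [array([244., 186.]), array([346., 241.])]
-24 [array([233., 209.]), array([334., 264.])]
```

View pics/s8c.png

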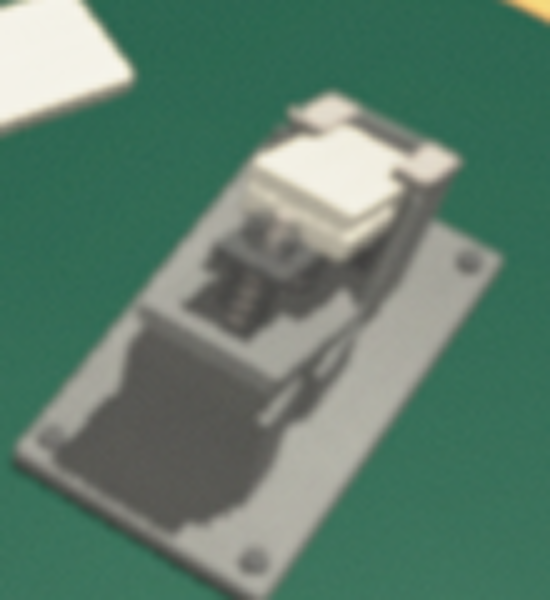

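View pics/t3.png

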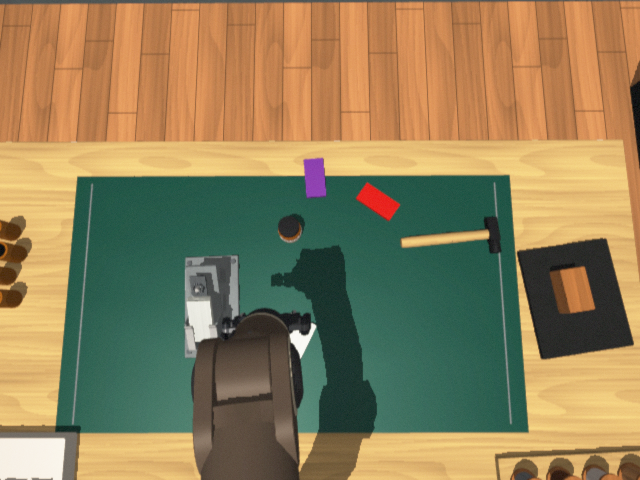

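```bash
python3 - <<'E'
from h import *
s=r.get_state(); print(s['qpos'].round(2))
i=cv2.imread('pics/w36.png')[50:280,230:410]; cv2.imwrite('pics/w36c.png',cv2.resize(i,None,fx=2.6,fy=2.6,interpolation=2))
i=cv2.imread('pics/s8.png')[220:265,405:460]; cv2.imwrite('pics/s8d.png',cv2.resize(i,None,fx=12,fy=12,interpolation=2))
E
```

```text
[-0.19  0.08  0.06  1.98 -0.04  0.88  1.51]
```

View pics/w36c.png

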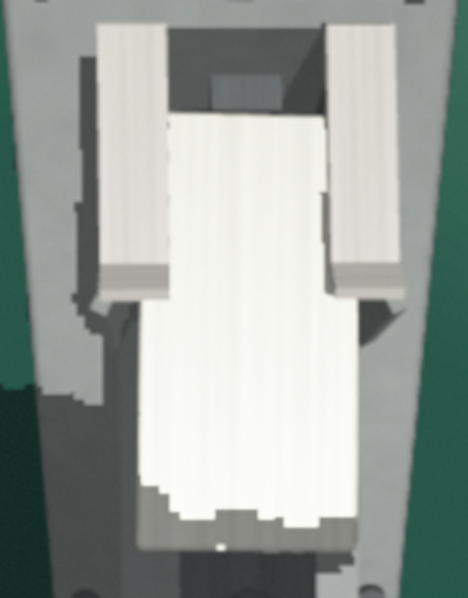

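View pics/s8d.png

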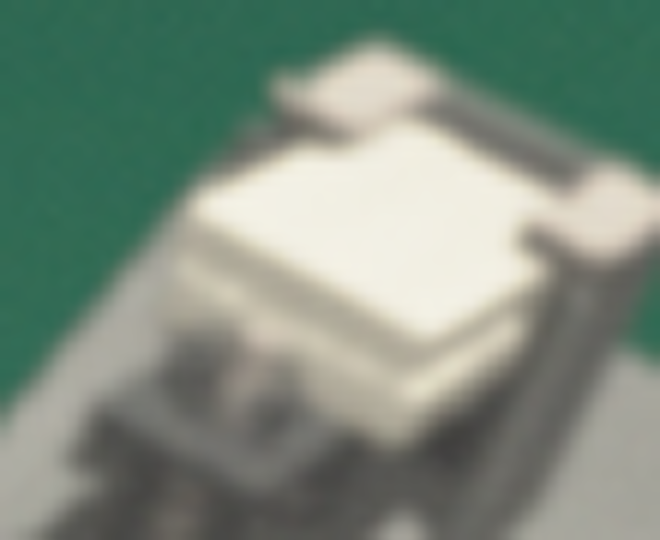

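```bash
python3 - <<'E'
from h import *
s=r.get_state()
R=Ro.from_quat(s['tcp_rot']).as_matrix(); y0=np.arctan2(R[1,0],R[0,0])
d=(np.array([.50,.192,.235])-s['eef_pos'])*1000/17
for k in range(17):
    Rk=R@Ro.from_rotvec([0,0,.182*k]).as_matrix(); print((Rk.T@d).round(1))
E
```

```text
[0.4 9.5 0. ]
[2.1 9.3 0. ]
[3.8 8.7 0. ]
[5.3 7.9 0. ]
[6.6 6.8 0. ]
[7.8 5.5 0. ]
[8.6 4.  0. ]
[9.2 2.4 0. ]
[9.5 0.7 0. ]
[ 9.4 -1.1  0. ]
[ 9.1 -2.8  0. ]
[ 8.4 -4.4  0. ]
[ 7.5 -5.8  0. ]
[ 6.3 -7.1  0. ]
[ 5.  -8.1  0. ]
[ 3.4 -8.9  0. ]
[ 1.7 -9.3  0. ]
```

Emit:
{"fn": "send_rows", "kwargs": {"series": [[[1, 0.5, 9.5, 0, 0.182], [1, 2, 9.3, 0, 0.182], [1, 4, 8.7, 0, 0.182], [1, 5.3, 8, 0, 0.182], [1, 6.6, 6.8, 0, 0.182], [1, 7.8, 5.5, 0, 0.182], [1, 8.6, 4, 0, 0.182], [1, 9.2, 2.4, 0, 0.182], [1, 9.5, 0.7, 0, 0.182], [1, 9.4, -1.1, 0, 0.182], [1, 9, -2.8, 0, 0.182], [1, 8.4, -4.4, 0, 0.182], [1, 7.5, -5.8, 0, 0.182], [1, 6.3, -7, 0, 0.182], [1, 5, -8, 0, 0.182], [1, 3.4, -9, 0, 0.182], [1, 1.7, -9.3, 0, 0.182], [1, 0, 0, 0, 0]]]}}

```text
clock: 35.92
eef_pos: [0.4897, 0.2283, 0.2243]
tcp_rot: [0.996, 0.021, 0.081, -0.026]
wrist_force: [-0.0, 0.8, -0.1]
opening: 0.0853
```

```bash
python3 st.py w40.png;  python3 - <<'E'
from h import *
print(r.get_state()['eef_pos'])
E
```

```text
grip mag [ 56.5  36.2 125. ] Fmag [-0.   0.8 -0.1] op 0.0853 t 35.925 toolz [ 0.161  0.056 -0.985] yaw 2.19
per mm: mag+x in tool [ 0.936 -0.021 -0.352] mag+z [-0.352 -0.044 -0.935]
[0.48980825 0.22768991 0.2243069 ]
```

View pics/w40.png

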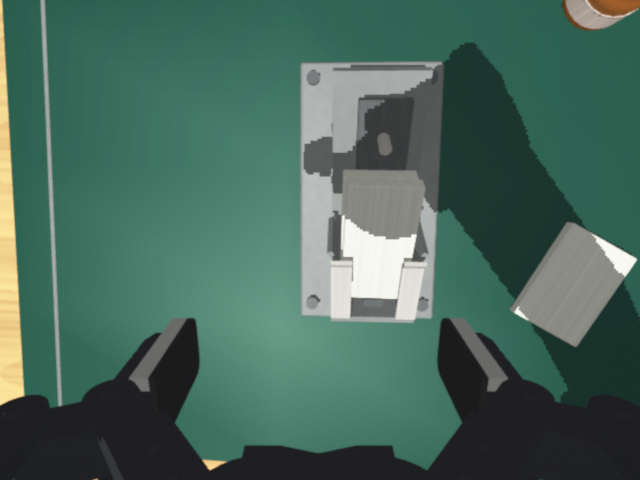

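```bash
python3 - <<'E'
from h import *
s=r.get_state(); c=r.read_camera('wrist')
i=c['pixels'][150:330,315:440]; cv2.imwrite('pics/w40c.png',cv2.resize(i[:,:,::-1],None,fx=4.4,fy=4.4,interpolation=2)[:600] if 0 else cv2.resize(i[:,:,::-1],None,fx=3.3,fy=3.3,interpolation=2))
j=c['pixels'][160:200,335:435]; cv2.imwrite('pics/w40d.png',cv2.resize(cv2.convertScaleAbs(j[:,:,::-1],alpha=1.6),None,fx=8,fy=8,interpolation=0))
for X in [(47,25,0),(47,-25,0),(47,25,-12),(47,-25,-12),(47,25,-24),(47,-25,-24)]: print(X,proj(c,mag(MAGP,X),s).round(1))
E
```

```text
(47, 25, 0) [343.2 184.6]
(47, -25, 0) [422.6 185.1]
(47, 25, -12) [343.2 175.6]
(47, -25, -12) [419.7 176. ]
(47, 25, -24) [343.1 167.2]
(47, -25, -24) [417.  167.5]
```

View pics/w40c.png

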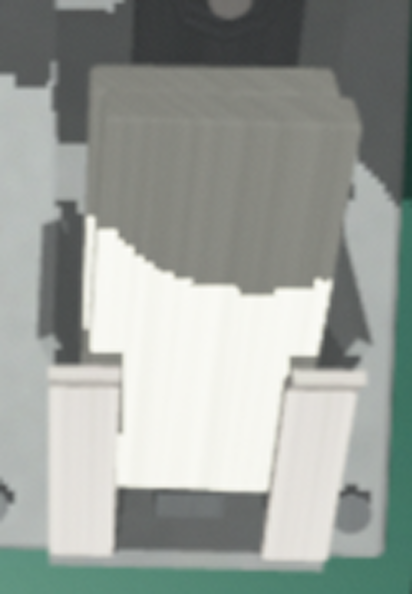

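View pics/w40d.png

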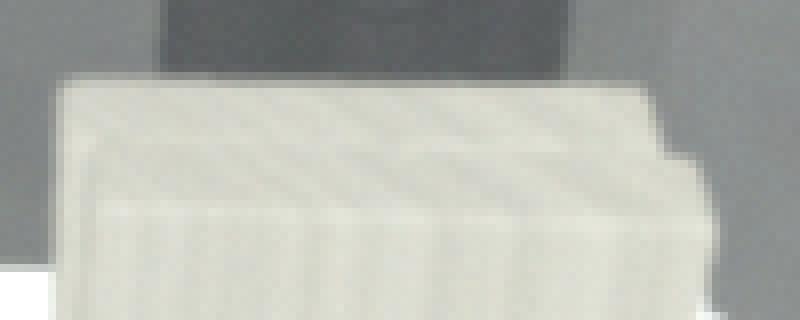

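```bash
python3 -c "
from station import r
print(r.job_done())"
```

```text
the job is handed in; nothing more can be done
None
```

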